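# Gauge the slot of the rule-cutter bed

### The job

Take the depth gauge out of its wooden stand, find the slot in the steel bed with its probe and press it down gently, until the gauge's base sits flat and upright on the bed with the probe on the slot's floor; leave it standing there. Then read the slot's depth and move the marker of the tally rule to it (5 mm of marker travel for each millimetre of depth). Leave everything else where it is.

Things in the scene. Friction and masses are not known exactly. Their poses are not given: they have to be found in the camera images.
- gauge_mid (a point): Depth gauge, loose, 0.22 to 0.35 kg: a square barrel 22 x 22 mm on the middle of a flat steel base, 26 mm (x) by 70 mm (y), 10 mm thick. This point: on the barrel's axis, 42 mm above the base's underside, z up, axes along the base's sides. The barrel spans 10 to 74 mm above the underside; grip it here. A round-nosed 6 mm probe sticks out of the middle of the underside, 22 mm when fully out.
- stand: Pale wooden stand, fixed, 80 x 90 x 40 mm, origin at the middle of its underside, with an 18 mm hole through its middle. The gauge starts upright on it, base flat on its top (40 mm above the table), sides parallel to the stand's, probe fully out and hanging in the hole: lift it straight up by more than 25 mm. The stand stays empty at the end.
- gauge_probe (a joint): How far the probe is pushed up into the gauge, m: 0 fully out, 0.017 hard stop. Base flat over the slot, probe on its floor: slot depth = 0.022 - this. Spring and brake resist with 5 to 6 N (more than the gauge's weight); the brake then holds the probe where it is. A stem with a button on the barrel's top rises as much: the button's top is 6 mm above the barrel when the probe is fully out.
- bed: Slotted bed of a rule cutter, fixed: grey frame 160 mm (x) by 188 mm (y) with two steel cheeks, 58 mm wide each, level tops 45 mm above the table. Origin: middle of the frame's underside. The slot between the cheeks runs along x, 8 mm wide, 150 mm long, 7 to 17 mm deep; its middle is clamped anywhere within 22 mm of y = 0, either way. The gauge's 70 mm side goes across the slot.
- tally_base: Aluminium track of the tally rule, fixed, 40 mm (x) by 170 mm (y) by 14 mm high, origin at the middle of its underside; the marker slides along its y. Black lines every 10 mm along its edge, the longer ones at travel 0, 50 and 100 mm, counted from the -y end.
- tally (a joint): Travel of the tally's marker in the +y direction of the track, m: 0 at the -y end (marker's centre 60 mm from the track's middle), 0.120 at the +y end. Stiff to about 2 N; stays where it is left. Starts near 0. Depth of 10 mm is travel 0.050.
- tally_top (a point): Centre of the top of the tally's marker, a dark block 28 mm (x) by 20 mm (y) and 40 mm high, whose top is 54.5 mm above the table; axes as the track's.
- ink_can: Bystander, not to be disturbed: low steel ink can, 74 mm across, 65 mm high; origin at the middle of its underside
- mallet: Bystander, not to be disturbed: wooden mallet lying down, 260 mm long, head 60 mm wide; origin at the middle of its underside
- brush: Bystander, not to be disturbed: wooden-handled brush lying down, 200 mm long; origin at the middle of its underside
- wood_type: Bystander, not to be disturbed: dark wooden type block 50 x 35 x 23 mm; origin at the middle of its underside
- reglet: Bystander, not to be disturbed: pale wooden spacing strip 90 x 22 x 18 mm; origin at the middle of its underside
- lead_quad: Bystander, not to be disturbed: dull metal spacing block 30 x 25 x 23 mm; origin at the middle of its underside
- composing_stick: Bystander, not to be disturbed: shallow steel tray with a row of type, 50 x 200 x 25 mm; origin at the middle of its underside
Things that resemble listed ones, but are neither listed nor needed, are in the scene too. Leave any red look-alike of the tally_base alone. Leave any red look-alike of the part that bears gauge_mid alone.

How it is judged (in metres and radians):
On the way, in this order (a step that is already met when the one before it is completed fails the run):
1. the gauge's base sits flat on the bed's cheeks with the probe down in the slot (x of gauge_mid in the frame of bed between -0.065 and 0.065 m and y of gauge_mid in the frame of bed between -0.04 and 0.04 m and value of joint gauge_probe between 0.003 and 0.0162 m and z of gauge_mid in the frame of bed between 0.085 and 0.0885 m and angle between gauge_mid's own z axis and vertical below 0.04 rad), for 0.3 s.
2. the tally's marker stands at the depth that the seated gauge shows (all of step 1 and ((value of joint gauge_probe between 0.0154 and 0.0166 m and value of joint tally between 0.02 and 0.04 m) or (value of joint gauge_probe between 0.0144 and 0.0156 m and value of joint tally between 0.025 and 0.045 m) or (value of joint gauge_probe between 0.0134 and 0.0146 m and value of joint tally between 0.03 and 0.05 m) or (value of joint gauge_probe between 0.0124 and 0.0136 m and value of joint tally between 0.035 and 0.055 m) or (value of joint gauge_probe between 0.0114 and 0.0126 m and value of joint tally between 0.04 and 0.06 m) or (value of joint gauge_probe between 0.0104 and 0.0116 m and value of joint tally between 0.045 and 0.065 m) or (value of joint gauge_probe between 0.0094 and 0.0106 m and value of joint tally between 0.05 and 0.07 m) or (value of joint gauge_probe between 0.0084 and 0.0096 m and value of joint tally between 0.055 and 0.075 m) or (value of joint gauge_probe between 0.0074 and 0.0086 m and value of joint tally between 0.06 and 0.08 m) or (value of joint gauge_probe between 0.0064 and 0.0076 m and value of joint tally between 0.065 and 0.085 m) or (value of joint gauge_probe between 0.0054 and 0.0066 m and value of joint tally between 0.07 and 0.09 m) or (value of joint gauge_probe between 0.0044 and 0.0056 m and value of joint tally between 0.075 and 0.095 m) or (value of joint gauge_probe between 0.0034 and 0.0046 m and value of joint tally between 0.08 and 0.1 m) or (value of joint gauge_probe between 0.0024 and 0.0036 m and value of joint tally between 0.085 and 0.105 m))), for 0.2 s.
At the end, for the whole second after the job is handed in: The gauge stands released on the bed, its base flat on both cheeks (within 1.5 mm, tilt under 0.04 rad) with the probe in the slot, and the tally's marker is at 5 times the depth that the gauge shows, within 7 mm of travel; all at rest (all of step 2 and linear speed of gauge below 0.01 m/s and velocity of joint tally between -0.005 and 0.005 m/s); the robot touches nothing.
It fails at once if the gauge is pressed on the bed with more than 35 N (contact force between gauge and bed above 35 N).
It fails at once if a bystander is moved by more than 30 mm (distance of any of ink_can, mallet, brush, wood_type, reglet, lead_quad, composing_stick from where it was at the start of the episode above 0.03 m).
It also fails if it takes over 72 s, if anything falls off the work surface, if the arm or the gripper's body presses on something with over 40 N, if the wrist force passes 120 N, or if a joint passes its speed limit or range.

### The arm

A 6-joint arm with a two-finger parallel gripper is mounted at the origin on the work surface. World frame = base frame: x ahead of the robot, y to its left, z up, the work surface at z = 0. Lengths are in mm, angles in degrees, forces in N, time in s.
With the tool pointing down it reaches from about 350 to 850 mm from the base axis. Payload 8.1 kg.
Tool frame: the origin (TCP) lies midway between the tips of the shut fingers; the grasp point (between the pads) lies 19 mm behind it; z points along the fingers, y is the line along which they close (so a half turn about z gives the same grasp; the last joint's range is limited). The gripper opens to 85 mm and grips with 20 to 120 N. Pads are 22 mm wide; open, the fingers measure 114 mm over their backs; the gripper's body (76 mm by 85 mm) begins 54 mm behind the grasp point. The pads swing forward as they close: fully open they stand 13 mm farther back than shut.
Start: joints at [-70.955, 7.471, 85.268, -0, 87.261, -4.893], TCP at [243.47, -548.386, 231.292] pointing down, gripper open.
Joint ranges: [-169.43, 169.43], [-51.17, 129.36], [1.28, 143.12], [-76.62, 256.62], [0, 156.53], [-152.29, 152.29]. Speed limits (degrees/s): [136.94, 136.94, 159.86, 180, 180, 180].

### API

Orientations are given as [roll, pitch, yaw] about the fixed x, y, z axes, in that order (R = Rz(yaw) Ry(pitch) Rx(roll)).
In Python, from bench import sense, snapshot, camera_params, hand_in, masks_of, pinpoint gives the robot as it stands.
- The arm moves only by the tool step_arm, never from a script. Its argument "targets" is a list of rows, each an object with "angular": the turn, a rotation vector about the tool's x, y, z scaled (see below), a list of three; "dp": the shift along the tool's x, y, z scaled (see below), a list of three; "fingers": the closure, from 0 (fully open) to 1 (shut). A call has exactly 8 rows; each row is the pose to reach, as a shift and turn from the pose commanded when the call began, along the tool's axes at that moment, turning the shorter way round; what a row does not reach only later rows make up. The controller multiplies each number of a shift by 0.2 m and each number of a turn by 180 degrees. A row lasts 1/8 s, in which the tool goes at most 62.5 mm and 10.7 degrees, less where a joint would pass 70% of its speed; a pose out of reach is approached as far as the arm can. A call with a number of a shift or a turn outside -1 to 1 is refused whole. A call with a gripper value outside its range is refused whole. The fingers move at their own pace and stop on an object; "newtons" is the grip in N (left out, the last holds). Time passes only in rows, so rows that repeat a pose let the fingers close, or fill a call up. It gives the time, the measured TCP pose, the force, the opening and the grip force at its end, in the units of the state.
- sense(): the state, without advancing time (a new reading comes with each control period).
- snapshot(name): name is "side" or "top"; returns the picture (480x640x3 uint8, blue, green, red); there is no depth.
- camera_params(name): a dict with "vfov" (degrees; the focal length in pixels is half the picture's height over the tangent of half this angle, whatever the lens; pixels are square), "cx", "cy" (the principal point, pixels), "R" (3x3) and "t" (3): a world point X has camera coordinates R X + t. Camera axes: x right, y down, z forward; pixel columns grow to the right and rows downward; lengths in mm; the calibration is good to about 2 mm. A picture is of the moment at which its call begins. camera_params takes no time and is no camera call.
- hand_in(): hands the job in; it is judged then, once.
Trained networks look in the newest picture that a camera, given by its name, has taken for a name from the list of things; names that differ only in an ending like _2 or _b are one class to them, and where a whole thing is asked for, a point or a joint stands for the part that bears it (a point fixed in the world has none). Each returns a list of dicts, best first, with "conf" (0 to 1); they miss things now and then, are a little off and sometimes report something else, mostly with a low value. They report only what shows in the picture. A call takes as long as a camera call. They do not tell look-alikes from the thing itself.
- masks_of(camera, label): "pixels" (480x640 bool, what is visible of it) and "at" ([column, row] in pixels, amid what is visible of it).
- pinpoint(camera, label): "at" ([column, row] in pixels: a listed point, or the origin of a listed thing).
The state is a dict: "time": time; "joint_pos": joint angles; "qd": joint speeds; "joint_efforts": joint torques, N m; "tool_pos": TCP position; "tcp_rot": TCP orientation; "ft_force": force on the tool from outside, world axes, zero at the start; "wrist_torque": the same for the moment, N m; "finger_gap": finger opening in mm; "grip_force": force on a finger pad.
Only numpy, scipy, OpenCV 4.12 (cv2) and the standard library are available. Lean on these libraries where they do the work, as an engineer would, in place of code of your own. Each camera call takes 0.05 s, during which the arm holds its last target. There are 200 camera calls.

## Working session

There is one attempt and no reset: what is moved stays moved. The work goes in short steps, Python scripts to look and compute and a tool call to move; the robot and the scene stay as the last step left them, time stands still between calls to the robot, and variables do not carry over. Pictures are saved under pics/ and viewed, at most 12 in all, crops included, and the job is handed in when it is done.

Besides the shell and the picture viewer there is one more tool, called after "Emit:" as name([rows], argument=value, ...), one row to a line, values as JSON. step_arm: Moves the arm, as the interface text tells. Its arguments: {"type":"object","properties":{"targets":{"type":"array","items":{"type":"object","properties":{"angular":{"type":"array","items":{"type":"number","minimum":-1,"maximum":1}},"dp":{"type":"array","items":{"type":"number","minimum":-1,"maximum":1}},"fingers":{"type":"number"}}}},"newtons":{"type":"number"}},"required":["targets"]}

```bash
ls; mkdir -p pics; cat > h.py <<'E'
import numpy as np, cv2
from bench import *
def cam(n):
    p=camera_params(n); f=240/np.tan(np.radians(p['vfov'])/2)
    return f,p['cx'],p['cy'],np.array(p['R']),np.array(p['t']),p
def proj(n,X):
    f,cx,cy,R,t,_=cam(n); c=np.atleast_2d(X)@R.T+t
    return np.c_[cx+f*c[:,0]/c[:,2],cy+f*c[:,1]/c[:,2]]
def back(n,uv,z):
    f,cx,cy,R,t,_=cam(n); d=R.T@np.array([(uv[0]-cx)/f,(uv[1]-cy)/f,1]); o=-R.T@t
    return o+d*(z-o[2])/d[2]
E
python3 - <<'E'
from h import *
for n in('side','top'):
    im=snapshot(n); cv2.imwrite(f'pics/{n}0.png',im); p=camera_params(n); print(n,{k:np.round(v,3).tolist() for k,v in p.items() if not isinstance(v,str)})
    R=np.array(p['R']);print((-R.T@np.array(p['t'])).round())
Z={'gauge_mid':82,'stand':0,'bed':0,'tally_base':0,'tally_top':54.5}
for n in('side','top'):
  for l,z in Z.items():
    for d in pinpoint(n,l)[:3]: print(n,l,np.round(d['at'],1),round(d['conf'],2),back(n,d['at'],z).round(1))
s=sense();print(s['tool_pos'],s['tcp_rot'],s['time'],s['ft_force'])
E
```

```text
pics
side {'vfov': 48.246, 'cx': 318.595, 'cy': 233.658, 'R': [[0.998, -0.066, 0.011], [-0.042, -0.74, -0.671], [0.052, 0.669, -0.741]], 't': [-578.954, 71.236, 1075.326]}
[ 524. -705.  851.]
top {'vfov': 51.111, 'cx': 310.469, 'cy': 237.833, 'R': [[-0.001, -1.0, 0.008], [-0.984, -0.001, -0.18], [0.18, -0.008, -0.984]], 't': [-5.151, 564.308, 1157.264]}
[ 346.    5. 1240.]
side gauge_mid [296.9 121.6] 0.9 [550.7 352.2  82. ]
side gauge_mid [221.1 216.9] 0.71 [388.1  45.1  82. ]
side gauge_mid [297.  150.3] 0.65 [546.8 244.8  82. ]
side stand [292.4 175.9] 0.76 [534.6 251.3   0. ]
side stand [367.6 169. ] 0.62 [716.2 266.4   0. ]
side bed [312.3 249.2] 0.68 [568.4  20.5   0. ]
side tally_base [278.1 367.9] 0.63 [ 493.  -247.9    0. ]
side tally_base [183.  412.3] 0.62 [ 336.1 -318.7    0. ]
side tally_top [156.6 433.4] 0.94 [ 312.2 -374.    54.5]
side tally_top [272.6 382. ] 0.57 [ 485.9 -301.5   54.5]
top gauge_mid [201.6 246.2] 0.94 [538.7 249.2  82. ]
top stand [208.4 251.5] 0.61 [538.9 249.    0. ]
top stand [200.6 247. ] 0.59 [550.3 268.9   0. ]
top bed [301.  240.7] 0.64 [566.4  18.    0. ]
top tally_base [442.  337.7] 0.86 [ 327.3 -325.     0. ]
top tally_base [408.5 269.2] 0.77 [ 494.5 -249.5    0. ]
top tally_top [471.6 344.8] 0.63 [ 311.9 -378.4   54.5]
top tally_top [435.5 272.9] 0.42 [ 479.2 -302.3   54.5]
[ 243.47912839 -548.4024703   231.33144919] [ 1.79995342e+02 -1.17674723e-03  2.39365885e+01] 0.6 [ 0.28997756 -0.25494976  0.3991233 ]
```

View pics/side0.png

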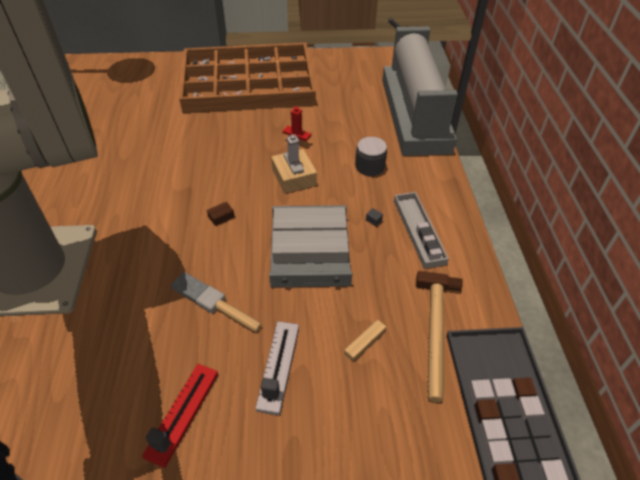

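View pics/top0.png

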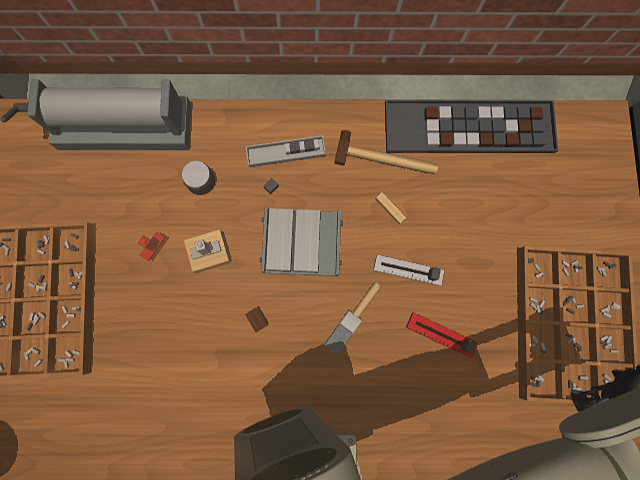

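The side view shows the real grey gauge on the pale stand at (293,152), with the red gauge behind it at (297,121). The bed is at (312,247) and the silver tally at (278,368). The top view agrees: gauge (205,248), bed slot along column ~294, silver tally (408,270). Next I need yaws and the slot position.

```bash
python3 - <<'E'
from h import *
im=cv2.imread('pics/top0.png')
C=np.zeros((600,800,3),np.uint8)
def put(x0,y0,w,h,s,X,Y):
    c=cv2.resize(im[y0:y0+h,x0:x0+w],None,fx=s,fy=s,interpolation=cv2.INTER_CUBIC); C[Y:Y+c.shape[0],X:X+c.shape[1]]=c
put(178,222,60,56,6,0,0); put(255,200,95,83,4.6,361,0); put(368,246,84,44,5,0,382) 
cv2.imwrite('pics/c1.png',C)
for n in('side','top'):
  for l in('stand','bed','tally_base','gauge_mid'):
    for d in masks_of(n,l)[:3]:
        m=d['pixels'].astype(np.uint8); c=max(cv2.findContours(m,0,2)[0],key=cv2.contourArea)
        print(n,l,round(d['conf'],2),np.round(d['at']),m.sum(),cv2.boxPoints(cv2.minAreaRect(c)).round(1).tolist())
E
```

```text
Traceback (most recent call last):
ValueError: could not broadcast input array from shape (220,420,3) into shape (218,420,3)
```

```bash
python3 - <<'E'
from h import *
im=cv2.imread('pics/top0.png')
C=np.zeros((600,800,3),np.uint8)
def put(x0,y0,w,h,s,X,Y):
    c=cv2.resize(im[y0:y0+h,x0:x0+w],None,fx=s,fy=s,interpolation=cv2.INTER_CUBIC); C[Y:Y+c.shape[0],X:X+c.shape[1]]=c
put(178,222,60,56,6,0,0); put(255,200,95,80,4.6,361,0); put(368,246,84,44,5,0,380) 
cv2.imwrite('pics/c1.png',C)
for n in('side','top'):
  for l in('stand','bed','tally_base','gauge_mid'):
    for d in masks_of(n,l)[:3]:
        m=d['pixels'].astype(np.uint8); c=max(cv2.findContours(m,0,2)[0],key=cv2.contourArea)
        print(n,l,round(d['conf'],2),np.round(d['at']),m.sum(),cv2.boxPoints(cv2.minAreaRect(c)).round(1).tolist())
E
```

```text
side stand 0.7 [295. 172.] 1168 [[269.0, 156.60000610351562], [311.20001220703125, 146.60000610351562], [320.20001220703125, 184.39999389648438], [278.1000061035156, 194.39999389648438]]
side bed 0.83 [312. 246.] 6227 [[269.0, 205.0], [351.0, 205.0], [351.0, 286.0], [269.0, 286.0]]
side tally_base 0.75 [179. 414.] 2929 [[135.10000610351562, 453.79998779296875], [191.8000030517578, 356.0], [219.89999389648438, 372.29998779296875], [163.1999969482422, 470.1000061035156]]
side tally_base 0.7 [277. 370.] 2240 [[253.3000030517578, 410.79998779296875], [276.3999938964844, 318.6000061035156], [302.0, 325.0], [278.8999938964844, 417.20001220703125]]
side tally_base 0.42 [297. 155.] 442 [[281.20001220703125, 136.89999389648438], [296.79998779296875, 134.10000610351562], [303.5, 171.6999969482422], [287.8999938964844, 174.39999389648438]]
side gauge_mid 0.79 [291. 156.] 508 [[280.70001220703125, 135.60000610351562], [297.6000061035156, 133.0], [303.79998779296875, 173.0], [286.8999938964844, 175.60000610351562]]
side gauge_mid 0.76 [297. 127.] 503 [[280.70001220703125, 132.1999969482422], [292
[... 693 characters left out ...]
56], [440.0, 285.3999938964844]]
top tally_base 0.8 [443. 334.] 1211 [[405.0, 326.5], [412.5, 310.79998779296875], [478.29998779296875, 342.0], [470.79998779296875, 357.79998779296875]]
top tally_base 0.21 [301. 240.] 5129 [[259.20001220703125, 272.70001220703125], [261.3999938964844, 206.5], [343.79998779296875, 209.3000030517578], [341.6000061035156, 275.5]]
top gauge_mid 0.82 [145. 244.] 432 [[131.5, 249.6999969482422], [148.0, 225.0], [165.10000610351562, 236.39999389648438], [148.60000610351562, 261.1000061035156]]
top gauge_mid 0.79 [203. 249.] 366 [[187.89999389648438, 243.6999969482422], [215.1999969482422, 234.60000610351562], [220.3000030517578, 249.89999389648438], [193.0, 259.0]]
```

View pics/c1.png

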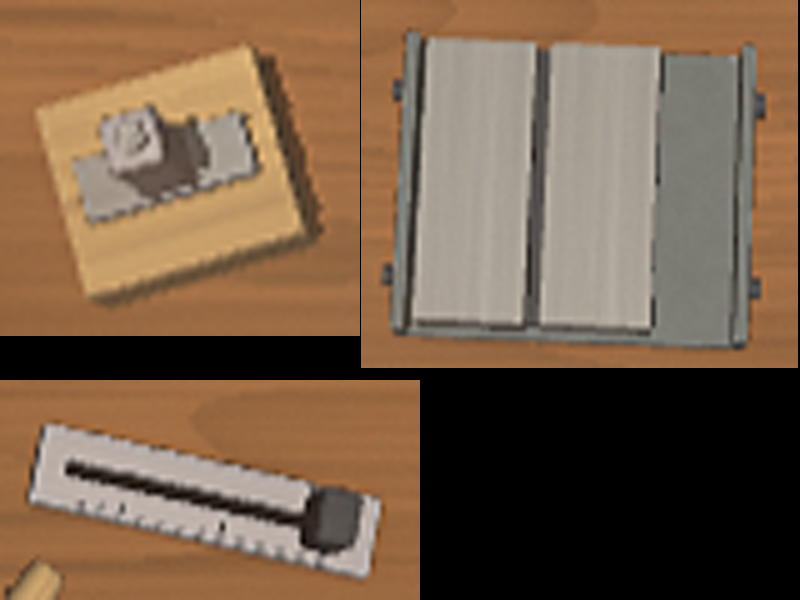

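```bash
python3 - <<'E'
from h import *
def m(p,x0,y0,s,X,Y): return [(p[0]-X+.5)/s-.5+x0,(p[1]-Y+.5)/s-.5+y0]
def B(ps,a,z): return np.array([back('top',m(p,*a),z) for p in ps])
S=B([(38,108),(248,45),(303,232),(92,300)],(178,222,6,0,0),40)
K=B([(543.5,44),(532,325),(427,38),(413,322),(660,48),(652,328)],(255,200,4.6,361,0),45)
T=B([(42,424),(382,494),(366,578),(30,502)],(368,246,5,0,380),14)
G=B([(76,160),(248,112),(258,172),(88,221)],(178,222,6,0,0),50)
N=B([(103,120),(152,106),(162,158),(115,172)],(178,222,6,0,0),114)
for n,P in zip('SKTGN',(S,K,T,G,N)):
    print(n,P[:,:2].round(1).tolist(),P.mean(0).round(1))
    e=np.diff(np.r_[P,P[:1]],axis=0);print(' len',np.linalg.norm(e,axis=1).round(1),'ang',np.degrees(np.arctan2(e[:,1],e[:,0])).round(1))
for d in pinpoint('side','tally_top')[:3]+pinpoint('side','bed')[:1]: print(d)
E
```

```text
S [[561.9, 301.4], [587.9, 217.5], [511.4, 193.0], [484.0, 276.4]] [536.3 247.1  40. ]
 len [87.8 80.3 87.8 81.8] ang [ -72.8 -162.3  108.2   17.8]
K [[636.7, 34.2], [486.6, 39.4], [639.9, 96.1], [488.2, 101.3], [634.6, -27.8], [485.0, -23.0]] [561.8  36.7  45. ]
 len [150.2 163.5 151.9 195.2 149.7 162.1] ang [178.   20.3 178.1 -41.4 178.2  20.6]
T [[529.6, -167.5], [494.8, -334.3], [453.5, -324.4], [490.9, -160.7]] [ 492.2 -246.7   14. ]
 len [170.3  42.5 167.9  39.3] ang [-101.8  166.6   77.1  -10. ]
G [[539.0, 282.9], [558.5, 214.9], [534.2, 210.1], [514.4, 277.1]] [536.5 246.2  50. ]
 len [70.7 24.8 69.8 25.3] ang [ -74.  -168.9  106.4   13.3]
N [[544.0, 258.4], [549.4, 240.0], [529.4, 235.5], [524.1, 253.0]] [536.7 246.7 114. ]
 len [19.1 20.5 18.3 20.6] ang [ -73.6 -167.2  107.    15. ]
{'at': [156.6, 433.4], 'conf': 0.94}
{'at': [272.6, 382.0], 'conf': 0.57}
{'at': [312.3, 249.2], 'conf': 0.68}
```

Emit:
step_arm([
  {"dp": [0.123,-0.125,0],"angular": [0,0,0],"fingers": 0},
  {"dp": [0.246,-0.25,0],"angular": [0,0,0],"fingers": 0},
  {"dp": [0.37,-0.375,0],"angular": [0,0,0],"fingers": 0},
  {"dp": [0.493,-0.5,0],"angular": [0,0,0],"fingers": 0},
  {"dp": [0.616,-0.625,0],"angular": [0,0,0],"fingers": 0},
  {"dp": [0.74,-0.75,0],"angular": [0,0,0],"fingers": 0},
  {"dp": [0.862,-0.875,0],"angular": [0,0,0],"fingers": 0},
  {"dp": [0.985,-1,0],"angular": [0,0,0],"fingers": 0},
], newtons=40)

```text
time: 2.1
tool_pos: [342.7, -284.7, 231.5]
tcp_rot: [180.0, -0.0, 23.9]
ft_force: [-0.3, -0.4, 0.9]
finger_gap: 85.6
grip_force: 0.0
```

Emit:
step_arm([
  {"dp": [0.123,-0.125,0],"angular": [0,0,0],"fingers": 0},
  {"dp": [0.246,-0.25,0],"angular": [0,0,0],"fingers": 0},
  {"dp": [0.37,-0.375,0],"angular": [0,0,0],"fingers": 0},
  {"dp": [0.493,-0.5,0],"angular": [0,0,0],"fingers": 0},
  {"dp": [0.616,-0.625,0],"angular": [0,0,0],"fingers": 0},
  {"dp": [0.74,-0.75,0],"angular": [0,0,0],"fingers": 0},
  {"dp": [0.862,-0.875,0],"angular": [0,0,0],"fingers": 0},
  {"dp": [0.985,-1,0],"angular": [0,0,0],"fingers": 0},
])

```text
time: 3.1
tool_pos: [441.6, -21.8, 231.5]
tcp_rot: [180.0, -0.0, 23.9]
ft_force: [0.2, -0.5, 0.2]
finger_gap: 85.5
grip_force: 0.0
```

Emit:
step_arm([
  {"dp": [0.123,-0.125,0],"angular": [0,0,0.005],"fingers": 0},
  {"dp": [0.246,-0.25,0],"angular": [0,0,0.01],"fingers": 0},
  {"dp": [0.37,-0.375,0],"angular": [0,0,0.015],"fingers": 0},
  {"dp": [0.493,-0.5,0],"angular": [0,0,0.02],"fingers": 0},
  {"dp": [0.616,-0.625,0],"angular": [0,0,0.025],"fingers": 0},
  {"dp": [0.74,-0.75,0],"angular": [0,0,0.03],"fingers": 0},
  {"dp": [0.862,-0.875,0],"angular": [0,0,0.035],"fingers": 0},
  {"dp": [0.985,-1,0],"angular": [0,0,0.038],"fingers": 0},
])

```text
time: 4.1
tool_pos: [540.5, 241.0, 231.3]
tcp_rot: [180.0, -0.0, 17.1]
ft_force: [1.0, -0.6, 0.3]
finger_gap: 85.4
grip_force: 0.0
```

Emit:
step_arm([
  {"dp": [-0.008,-0.034,0.1],"angular": [0,0,0],"fingers": 0},
  {"dp": [-0.008,-0.034,0.2],"angular": [0,0,0],"fingers": 0},
  {"dp": [-0.008,-0.034,0.35],"angular": [0,0,0],"fingers": 0},
  {"dp": [-0.008,-0.034,0.5],"angular": [0,0,0],"fingers": 0},
  {"dp": [-0.008,-0.034,0.65],"angular": [0,0,0],"fingers": 0},
  {"dp": [-0.008,-0.034,0.76],"angular": [0,0,0],"fingers": 0},
  {"dp": [-0.008,-0.034,0.845],"angular": [0,0,0],"fingers": 0},
  {"dp": [-0.008,-0.034,0.845],"angular": [0,0,0],"fingers": 0},
])

```text
time: 5.1
tool_pos: [535.1, 244.6, 60.2]
tcp_rot: [180.0, 0.2, 17.1]
ft_force: [0.4, 0.4, -0.9]
finger_gap: 85.7
grip_force: 0.0
```

```bash
python3 - <<'E'
from h import *
s=sense();print(s['tool_pos'],s['ft_force'])
C=np.zeros((480,800,3),np.uint8)
im=snapshot('side');C[:,:400]=cv2.resize(im[100:220,245:345],(400,480),interpolation=2)
im=snapshot('top');C[:,400:]=cv2.resize(im[190:310,150:250],(400,480),interpolation=2)
cv2.imwrite('pics/c2.png',C)
E
```

```text
[535.06258492 244.58996634  60.15362351] [ 0.43054718  0.35330221 -0.86112964]
```

View pics/c2.png

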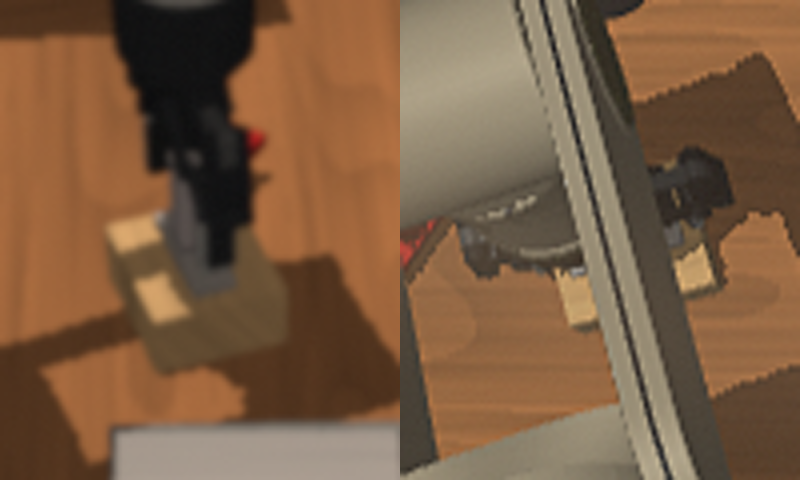

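Left (side): fingers straddle the grey barrel, red gauge untouched behind. Right (top): mostly occluded. Small shift, then close.

Emit:
step_arm([
  {"dp": [0.012,-0.009,0],"angular": [0,0,0],"fingers": 0},
  {"dp": [0.012,-0.009,0],"angular": [0,0,0],"fingers": 0.4},
  {"dp": [0.012,-0.009,0],"angular": [0,0,0],"fingers": 0.7},
  {"dp": [0.012,-0.009,0],"angular": [0,0,0],"fingers": 1},
  {"dp": [0.012,-0.009,0],"angular": [0,0,0],"fingers": 1},
  {"dp": [0.012,-0.009,0],"angular": [0,0,0],"fingers": 1},
  {"dp": [0.012,-0.009,0],"angular": [0,0,0],"fingers": 1},
  {"dp": [0.012,-0.009,0],"angular": [0,0,0],"fingers": 1},
])

```text
time: 6.2
tool_pos: [538.6, 248.4, 62.5]
tcp_rot: [-180.0, -0.0, 17.1]
ft_force: [1.2, 0.1, 1.5]
finger_gap: 21.4
grip_force: 40.1
```

Emit:
step_arm([
  {"dp": [0,0,-0.05],"angular": [0,0,0],"fingers": 1},
  {"dp": [0,0,-0.1],"angular": [0,0,0],"fingers": 1},
  {"dp": [0,0,-0.18],"angular": [0,0,0],"fingers": 1},
  {"dp": [0,0,-0.27],"angular": [0,0,0],"fingers": 1},
  {"dp": [0,0,-0.36],"angular": [0,0,0],"fingers": 1},
  {"dp": [0,0,-0.45],"angular": [0,0,0],"fingers": 1},
  {"dp": [-0.03,0.1,-0.5],"angular": [0,0,0.02],"fingers": 1},
  {"dp": [-0.05,0.2,-0.5],"angular": [0,0,0.04],"fingers": 1},
])

```text
time: 7.2
tool_pos: [541.2, 205.9, 163.5]
tcp_rot: [180.0, -0.1, 9.7]
ft_force: [0.9, -0.2, -3.8]
finger_gap: 21.9
grip_force: 39.7
```

Emit:
step_arm([
  {"dp": [-0.005,0.12,0],"angular": [0,0,0.01],"fingers": 1},
  {"dp": [-0.01,0.25,0],"angular": [0,0,0.02],"fingers": 1},
  {"dp": [-0.02,0.38,0],"angular": [0,0,0.03],"fingers": 1},
  {"dp": [-0.03,0.51,0],"angular": [0,0,0.04],"fingers": 1},
  {"dp": [-0.035,0.64,0],"angular": [0,0,0.05],"fingers": 1},
  {"dp": [-0.04,0.76,0],"angular": [0,0,0.06],"fingers": 1},
  {"dp": [-0.043,0.85,0.1],"angular": [0,0,0.066],"fingers": 1},
  {"dp": [-0.043,0.85,0.1],"angular": [0,0,0.066],"fingers": 1},
])

```text
time: 8.2
tool_pos: [559.1, 36.4, 138.6]
tcp_rot: [180.0, 0.3, -2.2]
ft_force: [-0.0, 0.3, -2.3]
finger_gap: 21.6
grip_force: 39.8
```

```bash
python3 - <<'E'
from h import *
for n in('side','top'):
  im=snapshot(n);cv2.imwrite(f'pics/{n}1.png',im)
s=sense();print(s['tool_pos'],s['tcp_rot'],s['ft_force'])
p=np.array(s['tool_pos']);b=proj('side',p-[0,0,44]).ravel();print(b,proj('side',p-[0,0,22.5]))
print('slot pred side',proj('side',[[486.6,39.4,45],[636.7,34.2,45]]))
x0,y0=int(b[0])-80,int(b[1])-70
cv2.imwrite('pics/c3.png',cv2.resize(cv2.imread('pics/side1.png')[y0:y0+120,x0:x0+160],(800,600),interpolation=2));print(x0,y0)
E
```

```text
[560.33512833  38.04348533 140.74537326] [-1.79976653e+02  1.54442013e-01 -2.03720871e+00] [ 0.95890249  0.26789032 -2.63383446]
[307.80135193 210.81463045] [[307.75805925 203.04884492]]
slot pred side [[271.77981265 229.57423882]
 [345.2223393  228.42713281]]
227 140
```

View pics/c3.png

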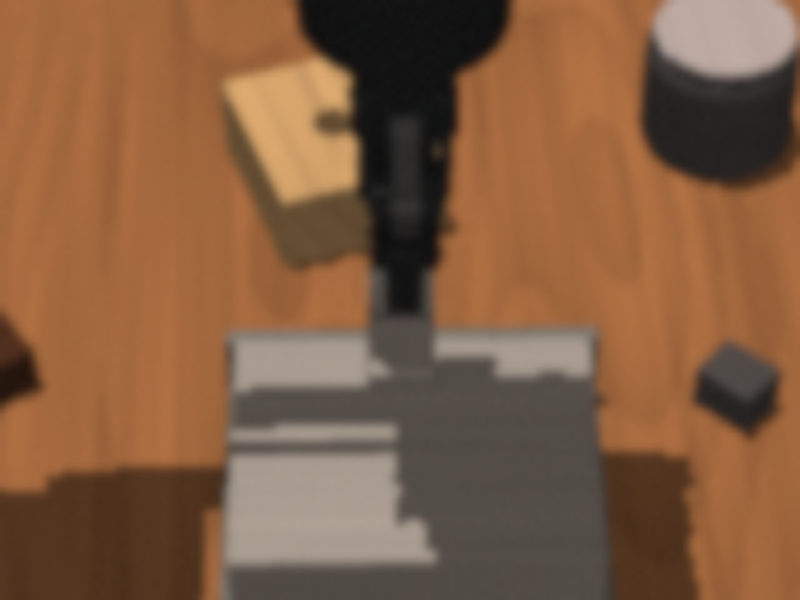

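The gauge is held upright; the base's front end shows at crop (403,345), and the slot is visible at left at crop row 443. I'll fit the slot line with subpixel precision in both initial images.

```bash
python3 - <<'E'
from h import *
for n in('side','top'):
    g=cv2.cvtColor(cv2.imread(f'pics/{n}0.png'),cv2.COLOR_BGR2GRAY).astype(np.float32)
    Y=np.arange(20,55,.25); 
    out=[]
    for x in range(500,630,8):
        y0=37-(x-562)*.035
        ys=y0+np.arange(-14,14,.25); P=proj(n,np.c_[np.full_like(ys,x),ys,np.full_like(ys,45)]).astype(np.float32)
        v=cv2.remap(g,P[:,0].reshape(1,-1),P[:,1].reshape(1,-1),1).ravel()
        base=np.median(v); w=np.clip(base-v-10,0,None); w[np.abs(ys-y0)>9]=0
        out.append((x,(w*ys).sum()/w.sum(), w.sum()*.25/w.max()))
    out=np.array(out); p=np.polyfit(out[:,0]-562,out[:,1],1);print(n,p,np.degrees(np.arctan(p[0])),out[::3].round(1).tolist())
p=np.array([560.3,38.0,140.7])
print(proj('side',p+[[0,-35,-22.5],[0,-35,-12.5]]), proj('top',p+[[0,0,0]]))
E
```

```text
side [-0.03906779 37.43759293] -2.2372814745296914 [[500.0, 39.9, 6.1], [524.0, 38.8, 5.9], [548.0, 38.1, 6.2], [572.0, 37.2, 6.6], [596.0, 36.2, 6.7], [620.0, 35.2, 6.7]]
top [-0.04214945 37.43632621] -2.4135570545460663 [[500.0, 39.8, 7.9], [524.0, 39.4, 5.3], [548.0, 38.0, 7.6], [572.0, 37.0, 5.9], [596.0, 35.9, 7.9], [620.0, 34.9, 6.6]]
[[308.70594077 216.00673379]
 [308.69182051 212.32272843]] [[291.40178621 232.36162091]]
```

Emit:
step_arm([
  {"dp": [0,0.003,0.04],"angular": [0,0,0.001],"fingers": 1},
  {"dp": [0,0.003,0.09],"angular": [0,0,0.001],"fingers": 1},
  {"dp": [0,0.003,0.14],"angular": [0,0,0.001],"fingers": 1},
  {"dp": [0,0.003,0.19],"angular": [0,0,0.001],"fingers": 1},
  {"dp": [0,0.003,0.22],"angular": [0,0,0.001],"fingers": 1},
  {"dp": [0,0.003,0.235],"angular": [0,0,0.001],"fingers": 1},
  {"dp": [0,0.003,0.235],"angular": [0,0,0.001],"fingers": 1},
  {"dp": [0,0.003,0.235],"angular": [0,0,0.001],"fingers": 1},
])

```text
time: 9.3
tool_pos: [561.7, 37.5, 95.7]
tcp_rot: [-180.0, -0.0, -2.2]
ft_force: [1.1, -1.0, -2.6]
finger_gap: 21.7
grip_force: 39.8
```

Emit:
step_arm([
  {"dp": [0,0,0.01],"angular": [0,0,0],"fingers": 1},
  {"dp": [0,0,0.02],"angular": [0,0,0],"fingers": 1},
  {"dp": [0,0,0.03],"angular": [0,0,0],"fingers": 1},
  {"dp": [0,0,0.035],"angular": [0,0,0],"fingers": 1},
  {"dp": [0,0,0.035],"angular": [0,0,0],"fingers": 1},
  {"dp": [0,0,0.035],"angular": [0,0,0],"fingers": 1},
  {"dp": [0,0,0.035],"angular": [0,0,0],"fingers": 1},
  {"dp": [0,0,0.035],"angular": [0,0,0],"fingers": 1},
])

```text
time: 10.3
tool_pos: [561.4, 37.5, 88.4]
tcp_rot: [-180.0, -0.0, -2.2]
ft_force: [-0.3, -0.4, -2.6]
finger_gap: 21.6
grip_force: 39.8
```

Emit:
step_arm([
  {"dp": [0,0,0.005],"angular": [0,0,0],"fingers": 1},
  {"dp": [0,0,0.01],"angular": [0,0,0],"fingers": 1},
  {"dp": [0,0,0.015],"angular": [0,0,0],"fingers": 1},
  {"dp": [0,0,0.02],"angular": [0,0,0],"fingers": 1},
  {"dp": [0,0,0.025],"angular": [0,0,0],"fingers": 1},
  {"dp": [0,0,0.025],"angular": [0,0,0],"fingers": 1},
  {"dp": [0,0,0.025],"angular": [0,0,0],"fingers": 1},
  {"dp": [0,0,0.025],"angular": [0,0,0],"fingers": 1},
])

```text
time: 11.3
tool_pos: [561.4, 37.6, 83.4]
tcp_rot: [-180.0, -0.0, -2.2]
ft_force: [-0.5, 0.2, -2.9]
finger_gap: 21.3
grip_force: 39.8
```

Emit:
step_arm([
  {"dp": [0,0,0.005],"angular": [0,0,0],"fingers": 1},
  {"dp": [0,0,0.01],"angular": [0,0,0],"fingers": 1},
  {"dp": [0,0,0.015],"angular": [0,0,0],"fingers": 1},
  {"dp": [0,0,0.02],"angular": [0,0,0],"fingers": 1},
  {"dp": [0,0,0.025],"angular": [0,0,0],"fingers": 1},
  {"dp": [0,0,0.025],"angular": [0,0,0],"fingers": 1},
  {"dp": [0,0,0.025],"angular": [0,0,0],"fingers": 1},
  {"dp": [0,0,0.025],"angular": [0,0,0],"fingers": 1},
])

```text
time: 12.3
tool_pos: [561.4, 37.6, 78.3]
tcp_rot: [-180.0, -0.0, -2.2]
ft_force: [-0.1, 0.2, -2.9]
finger_gap: 21.5
grip_force: 39.8
```

Emit:
step_arm([
  {"dp": [0,0,0.005],"angular": [0,0,0],"fingers": 1},
  {"dp": [0,0,0.01],"angular": [0,0,0],"fingers": 1},
  {"dp": [0,0,0.015],"angular": [0,0,0],"fingers": 1},
  {"dp": [0,0,0.02],"angular": [0,0,0],"fingers": 1},
  {"dp": [0,0,0.025],"angular": [0,0,0],"fingers": 1},
  {"dp": [0,0,0.025],"angular": [0,0,0],"fingers": 1},
  {"dp": [0,0,0.025],"angular": [0,0,0],"fingers": 1},
  {"dp": [0,0,0.025],"angular": [0,0,0],"fingers": 1},
])

```text
time: 13.3
tool_pos: [561.5, 37.5, 73.4]
tcp_rot: [-180.0, -0.0, -2.2]
ft_force: [0.1, 0.7, 2.3]
finger_gap: 21.7
grip_force: 40.4
```

Emit:
step_arm([
  {"dp": [0,0,0.004],"angular": [0,0,0],"fingers": 1},
  {"dp": [0,0,0.008],"angular": [0,0,0],"fingers": 1},
  {"dp": [0,0,0.012],"angular": [0,0,0],"fingers": 1},
  {"dp": [0,0,0.016],"angular": [0,0,0],"fingers": 1},
  {"dp": [0,0,0.02],"angular": [0,0,0],"fingers": 1},
  {"dp": [0,0,0.02],"angular": [0,0,0],"fingers": 1},
  {"dp": [0,0,0.02],"angular": [0,0,0],"fingers": 1},
  {"dp": [0,0,0.02],"angular": [0,0,0],"fingers": 1},
])

```text
time: 14.3
tool_pos: [561.4, 37.5, 69.2]
tcp_rot: [-180.0, -0.0, -2.2]
ft_force: [0.2, 0.2, 1.3]
finger_gap: 21.2
grip_force: 40.5
```

Emit:
step_arm([
  {"dp": [0,0,0.001],"angular": [0,0,0],"fingers": 1},
  {"dp": [0,0,0.002],"angular": [0,0,0],"fingers": 1},
  {"dp": [0,0,0.003],"angular": [0,0,0],"fingers": 1},
  {"dp": [0,0,0.004],"angular": [0,0,0],"fingers": 1},
  {"dp": [0,0,0.005],"angular": [0,0,0],"fingers": 1},
  {"dp": [0,0,0.005],"angular": [0,0,0],"fingers": 1},
  {"dp": [0,0,0.005],"angular": [0,0,0],"fingers": 1},
  {"dp": [0,0,0.005],"angular": [0,0,0],"fingers": 1},
])

```text
time: 15.3
tool_pos: [561.4, 37.5, 68.3]
tcp_rot: [-180.0, -0.0, -2.2]
ft_force: [0.9, -0.6, 2.3]
finger_gap: 21.4
grip_force: 40.5
```

Emit:
step_arm([
  {"dp": [0,0,0.001],"angular": [0,0,0],"fingers": 1},
  {"dp": [0,0,0.002],"angular": [0,0,0],"fingers": 1},
  {"dp": [0,0,0.003],"angular": [0,0,0],"fingers": 1},
  {"dp": [0,0,0.004],"angular": [0,0,0],"fingers": 1},
  {"dp": [0,0,0.004],"angular": [0,0,0],"fingers": 1},
  {"dp": [0,0,0.004],"angular": [0,0,0],"fingers": 1},
  {"dp": [0,0,0.004],"angular": [0,0,0],"fingers": 1},
  {"dp": [0,0,0.004],"angular": [0,0,0],"fingers": 1},
])

```text
time: 16.3
tool_pos: [561.4, 37.5, 67.5]
tcp_rot: [180.0, -0.0, -2.2]
ft_force: [-0.7, -0.3, 2.1]
finger_gap: 21.6
grip_force: 40.5
```

Emit:
step_arm([
  {"dp": [0,0,0.001],"angular": [0,0,0],"fingers": 1},
  {"dp": [0,0,0.002],"angular": [0,0,0],"fingers": 1},
  {"dp": [0,0,0.003],"angular": [0,0,0],"fingers": 1},
  {"dp": [0,0,0.003],"angular": [0,0,0],"fingers": 1},
  {"dp": [0,0,0.003],"angular": [0,0,0],"fingers": 1},
  {"dp": [0,0,0.003],"angular": [0,0,0],"fingers": 1},
  {"dp": [0,0,0.003],"angular": [0,0,0],"fingers": 1},
  {"dp": [0,0,0.003],"angular": [0,0,0],"fingers": 1},
])

```text
time: 17.3
tool_pos: [561.4, 37.5, 67.4]
tcp_rot: [180.0, -0.0, -2.2]
ft_force: [-3.0, 0.8, 8.2]
finger_gap: 21.7
grip_force: 41.2
```

Emit:
step_arm([
  {"dp": [0,0,0.001],"angular": [0,0,0],"fingers": 1},
  {"dp": [0,0,0.002],"angular": [0,0,0],"fingers": 1},
  {"dp": [0,0,0.002],"angular": [0,0,0],"fingers": 1},
  {"dp": [0,0,0.002],"angular": [0,0,0],"fingers": 1},
  {"dp": [0,0,0.002],"angular": [0,0,0],"fingers": 1},
  {"dp": [0,0,0.002],"angular": [0,0,0],"fingers": 1},
  {"dp": [0,0,0.002],"angular": [0,0,0],"fingers": 1},
  {"dp": [0,0,0.002],"angular": [0,0,0],"fingers": 1},
])

```text
time: 18.3
tool_pos: [561.4, 37.6, 67.4]
tcp_rot: [180.0, -0.0, -2.2]
ft_force: [-3.9, 1.1, 10.2]
finger_gap: 21.3
grip_force: 41.6
```

Emit:
step_arm([
  {"dp": [0,0,0.001],"angular": [0,0,0],"fingers": 1},
  {"dp": [0,0,0.002],"angular": [0,0,0],"fingers": 1},
  {"dp": [0,0,0.003],"angular": [0,0,0],"fingers": 1},
  {"dp": [0,0,0.003],"angular": [0,0,0],"fingers": 1},
  {"dp": [0,0,0.003],"angular": [0,0,0],"fingers": 1},
  {"dp": [0,0,0.003],"angular": [0,0,0],"fingers": 1},
  {"dp": [0,0,0.003],"angular": [0,0,0],"fingers": 1},
  {"dp": [0,0,0.003],"angular": [0,0,0],"fingers": 1},
])

```text
time: 19.3
tool_pos: [561.5, 37.5, 67.4]
tcp_rot: [180.0, -0.0, -2.2]
ft_force: [-6.4, -0.1, 15.9]
finger_gap: 21.3
grip_force: 42.3
```

Emit:
step_arm([
  {"dp": [0,0,-0.002],"angular": [0,0,0],"fingers": 0.8},
  {"dp": [0,0,-0.002],"angular": [0,0,0],"fingers": 0.6},
  {"dp": [0,0,-0.002],"angular": [0,0,0],"fingers": 0.4},
  {"dp": [0,0,-0.002],"angular": [0,0,0],"fingers": 0.2},
  {"dp": [0,0,-0.002],"angular": [0,0,0],"fingers": 0},
  {"dp": [0,0,-0.002],"angular": [0,0,0],"fingers": 0},
  {"dp": [0,0,-0.002],"angular": [0,0,0],"fingers": 0},
  {"dp": [0,0,-0.002],"angular": [0,0,0],"fingers": 0},
])

```text
time: 20.3
tool_pos: [561.4, 37.5, 66.3]
tcp_rot: [180.0, -0.0, -2.2]
ft_force: [-0.8, 0.2, 0.4]
finger_gap: 85.6
grip_force: 0.0
```

Emit:
step_arm([
  {"dp": [0,0,-0.05],"angular": [0,0,0],"fingers": 0},
  {"dp": [0,0,-0.12],"angular": [0,0,0],"fingers": 0},
  {"dp": [0,0,-0.2],"angular": [0,0,0],"fingers": 0},
  {"dp": [0,0,-0.3],"angular": [0,0,0],"fingers": 0},
  {"dp": [0,0,-0.4],"angular": [0,0,0],"fingers": 0},
  {"dp": [-0.1,0.15,-0.5],"angular": [0,0,0],"fingers": 0},
  {"dp": [-0.2,0.4,-0.5],"angular": [0,0,0],"fingers": 0},
  {"dp": [-0.3,0.7,-0.5],"angular": [0,0,0],"fingers": 0},
])

```text
time: 21.3
tool_pos: [496.3, -100.2, 168.1]
tcp_rot: [180.0, -0.1, -2.0]
ft_force: [0.4, -0.7, 0.4]
finger_gap: 85.6
grip_force: 0.0
```

Emit:
step_arm([
  {"dp": [0,0.12,0],"angular": [0,0,0],"fingers": 0},
  {"dp": [0,0.25,0],"angular": [0,0,0],"fingers": 0},
  {"dp": [0,0.35,0],"angular": [0,0,0],"fingers": 0},
  {"dp": [0,0.45,0],"angular": [0,0,0],"fingers": 0},
  {"dp": [0,0.55,0],"angular": [0,0,0],"fingers": 0},
  {"dp": [0,0.6,0],"angular": [0,0,0],"fingers": 0},
  {"dp": [0,0.65,0],"angular": [0,0,0],"fingers": 0},
  {"dp": [0,0.65,0],"angular": [0,0,0],"fingers": 0},
])

```text
time: 22.3
tool_pos: [491.4, -229.7, 166.2]
tcp_rot: [-180.0, 0.0, -2.2]
ft_force: [-0.2, 1.6, 0.3]
finger_gap: 85.4
grip_force: 0.0
```

```bash
python3 - <<'E'
from h import *
for n in('side','top'):
  im=snapshot(n);cv2.imwrite(f'pics/{n}2.png',im)
s=sense();print(s['tool_pos'],s['tcp_rot'],s['ft_force'],s['time'])
C=np.zeros((600,800,3),np.uint8)
b=proj('side',[561.4,37.5,110]).ravel().astype(int);t=proj('top',[561.4,37.5,110]).ravel().astype(int);print(b,t)
f=lambda i,c:cv2.resize(i[c[1]-45:c[1]+45,c[0]-30:c[0]+30],(400,600),interpolation=2)
C[:,:400]=f(cv2.imread('pics/side2.png'),b);C[:,400:]=f(im,t);cv2.imwrite('pics/c4.png',C)
for n in('side','top'):
  for d in pinpoint(n,'tally_top')[:3]: print(n,np.round(d['at'],1),round(d['conf'],2),back(n,d['at'],54.5).round(1))
E
```

```text
[ 491.48482929 -228.95796123  166.1812564 ] [-1.79977558e+02  1.10726266e-02 -2.15437993e+00] [ 0.67238275  0.53933019 -0.32077105] 22.4
[308 206] [292 234]
side [156.7 433.5] 0.77 [ 312.4 -374.1   54.5]
side [268.6 381.3] 0.73 [ 479.5 -299.9   54.5]
top [437.  273.9] 0.4 [ 476.8 -305.8   54.5]
```

View pics/c4.png

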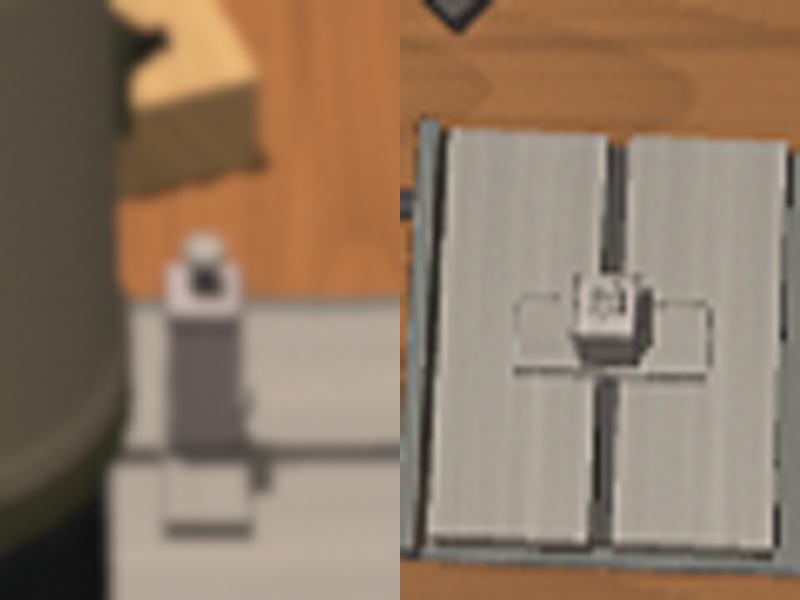

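The gauge stands upright across the slot in both views: side barrel top front edge at crop row ~318, button disc centred ~(205,245). I'll work out the button height from intensity profiles.

```bash
python3 - <<'E'
from h import *
im=cv2.imread('pics/side2.png').astype(int)
print(im[192:216,302:316].mean(2).round().astype(int))
X=[561.4,37.5]
for z in (119,):
  print('front edge',proj('side',[[561.4,26.5,119]]),'ctr',proj('side',[[561.4,37.5,119]]),'back',proj('side',[[561.4,48.5,119]]))
  print('base front top/bot',proj('side',[[561.4,2.5,55],[561.4,2.5,45]]),'barrel foot',proj('side',[561.4,26.5,55]))
for h in (8,10,12,14,16,18): print(h,proj('side',[[*X,119+h]]).round(2))
E
```

```text
[[120 119 120 123 124 123 123 124 125 124 123 122 120 117]
 [121 119 121 123 124 123 122 123 124 123 122 122 120 118]
 [121 120 120 123 124 125 125 125 125 124 123 123 120 118]
 [121 119 120 124 131 135 137 136 132 128 126 123 120 118]
 [121 119 122 131 144 156 159 157 148 135 128 124 120 117]
 [121 120 124 137 155 170 176 175 162 145 131 124 120 117]
 [121 120 125 137 156 173 178 177 163 145 132 124 120 117]
 [122 125 129 134 146 157 162 159 146 136 133 128 121 118]
 [128 141 147 143 131 127 127 126 127 138 147 138 125 119]
 [135 157 169 160 129  99  88  93 114 146 162 151 130 121]
 [137 164 179 168 130  85  62  67  96 136 163 156 133 120]
 [136 165 181 169 128  79  54  57  83 126 158 156 133 119]
 [134 164 182 174 139  97  74  74  91 125 158 156 132 118]
 [132 163 183 182 163 137 121 118 124 143 163 156 132 119]
 [135 160 179 183 177 167 160 159 160 165 169 156 135 128]
 [138 149 162 166 166 164 163 162 162 163 159 146 138 140]
 [140 129 128 129 130 131 131 131 131 131 127 126 137 151]
 [142 113  95  93  92  93  94  94  95  95  94 106 135 156]
 [145 113  87  81  81  82  82  82  82  83  85 102 134 158]
 [150 118  93  86  86  87  88  88  87  88  90 105 135 157]
 [152 121  96  90  90  91  91  91  91  91  93 107 135 157]
 [152 122  97  91  91  92  91  92  92  93  94 107 135 156]
 [150 120  97  91  91  92  92  92  92  92  94 106 134 156]
 [147 117  96  91  91  92  91  92  92  92  94 108 135 158]]
front edge [[308.62128374 206.94859835]] ctr [[308.31845125 202.94710449]] back [[308.01986783 199.00175597]]
base front top/bot [[309.35666742 238.26855449]
 [309.36548356 241.5879211 ]] barrel foot [[308.70951471 229.39670392]]
8 [[308.31 199.99]]
10 [[308.3  199.25]]
12 [[308.3 198.5]]
14 [[308.3  197.76]]
16 [[308.29 197.01]]
18 [[308.29 196.25]]
```

Emit:
step_arm([
  {"dp": [-0.01,0.1,0],"angular": [0,0,0.014],"fingers": 0},
  {"dp": [-0.02,0.2,0],"angular": [0,0,0.028],"fingers": 0},
  {"dp": [-0.03,0.3,0],"angular": [0,0,0.042],"fingers": 0},
  {"dp": [-0.041,0.372,0],"angular": [0,0,0.057],"fingers": 0},
  {"dp": [-0.041,0.372,0.1],"angular": [0,0,0.057],"fingers": 0},
  {"dp": [-0.041,0.372,0.2],"angular": [0,0,0.057],"fingers": 0},
  {"dp": [-0.041,0.372,0.3],"angular": [0,0,0.057],"fingers": 0},
  {"dp": [-0.041,0.372,0.3],"angular": [0,0,0.057],"fingers": 0},
], newtons=20)

```text
time: 23.5
tool_pos: [478.8, -301.5, 102.9]
tcp_rot: [-179.9, 0.3, -12.4]
ft_force: [0.1, -0.0, -0.1]
finger_gap: 85.0
grip_force: 0.0
```

```bash
python3 - <<'E'
from h import *
s=sense();print(s['tool_pos'],s['tcp_rot'],s['ft_force'],s['time'])
im=snapshot('side');cv2.imwrite('pics/side3.png',im)
C=np.zeros((600,800,3),np.uint8)
C[:,:450]=cv2.resize(im[310:430,235:325],(450,600),interpolation=2)
i0=cv2.imread('pics/side0.png');C[:,450:]=cv2.resize(i0[124:184,273:308],(350,600),interpolation=2)
cv2.imwrite('pics/c5.png',C)
print(i0[130:150,288:300].mean(2).round().astype(int))
X=[537.5,247.5]
print(proj('side',[[*X,114],[*X,120]]), proj('side',[[561.4,37.5,119],[561.4,37.5,125]]))
th=np.radians(17.5);c,s_=np.cos(th),np.sin(th)
print('corners',proj('side',[[X[0]+c*a-s_*b,X[1]+s_*a+c*b,114] for a,b in((-11,-11),(11,-11),(11,11),(-11,11))]))
E
```

```text
[ 478.84964396 -301.46015404  102.92890048] [-179.86056556    0.28625154  -12.37180136] [ 0.11483992 -0.00251447 -0.12044308] 23.5
[[ 83  82  75  61  46  40  39  39  38  38  38  35]
 [ 81  80  76  63  48  39  39  40  39  38  37  36]
 [ 71  74  73  66  53  42  42  40  40  39  38  38]
 [ 58  62  65  67  65  60  57  54  45  41  40  39]
 [ 62  62  73  87  95  94  91  79  61  51  50  50]
 [ 83  84  98 117 128 127 121 104  82  67  63  61]
 [109 112 120 132 143 140 131 118 101  80  64  60]
 [135 137 126 126 132 131 122 121 118  95  66  53]
 [146 147 124 107 105 105 104 117 130 114  79  54]
 [140 148 132 110  96  96 107 123 137 128  96  62]
 [124 146 148 137 121 118 130 135 134 126  98  67]
 [106 134 150 147 135 130 132 128 117 106  86  63]
 [ 92 112 129 131 122 112 107 100  92  82  69  58]
 [ 82  86  96  98  92  85  80  77  73  70  65  57]
 [ 80  74  73  74  73  73  75  75  75  73  70  62]
 [ 82  76  74  74  75  77  79  80  80  80  77  72]
 [ 84  80  79  78  79  80  80  80  81  82  86  88]
 [ 84  81  80  80  80  81  81  81  81  83  90 100]
 [ 85  81  80  80  80  81  81  81  81  82  93 107]
 [ 85  81  81  80  80  81  81  81  81  83  98 120]]
[[292.4777233  138.27876995]
 [292.40928791 136.09089863]] [[308.31845125 202.94710449]
 [308.30852551 200.73505686]]
corners [[289.41004521 142.29467843]
 [298.85325414 140.10311754]
 [295.49603823 134.32748296]
 [286.14598626 136.46695388]]
```

View pics/c5.png

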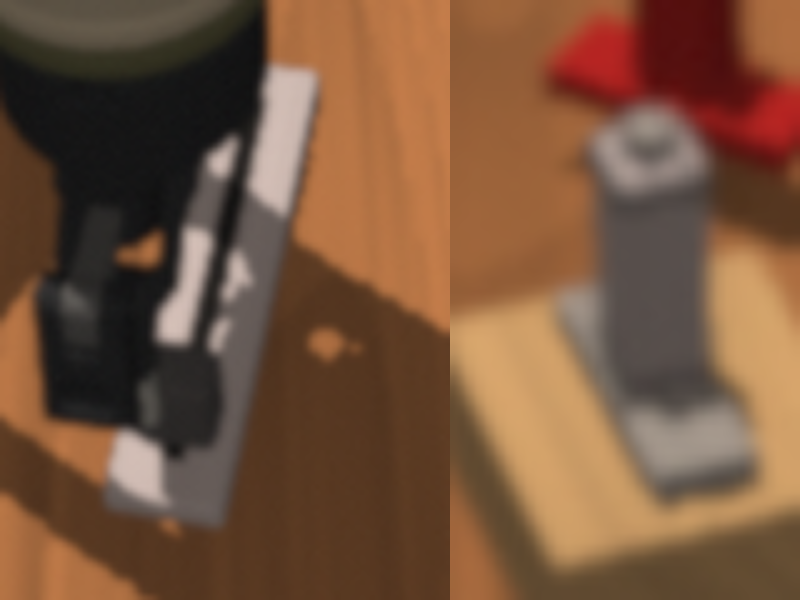

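Emit:
step_arm([
  {"dp": [0,-0.1,-0.1],"angular": [0,0,0],"fingers": 1},
  {"dp": [0,-0.2,-0.2],"angular": [0,0,0],"fingers": 1},
  {"dp": [0.01,-0.32,-0.31],"angular": [0,0,0],"fingers": 1},
  {"dp": [0.01,-0.43,-0.31],"angular": [0,0,0],"fingers": 1},
  {"dp": [0.02,-0.54,-0.31],"angular": [0,0,0],"fingers": 1},
  {"dp": [0.02,-0.65,-0.31],"angular": [0,0,0],"fingers": 1},
  {"dp": [0.02,-0.76,-0.31],"angular": [0,0,0],"fingers": 1},
  {"dp": [0.02,-0.87,-0.31],"angular": [0,0,0],"fingers": 1},
])

```text
time: 24.55
tool_pos: [523.0, -132.5, 171.2]
tcp_rot: [180.0, -0.2, -12.4]
ft_force: [-0.3, 0.4, 0.4]
finger_gap: 0.4
grip_force: 0.0
```

Emit:
step_arm([
  {"dp": [0.005,-0.13,0],"angular": [0,0,0],"fingers": 1},
  {"dp": [0.01,-0.26,0],"angular": [0,0,0],"fingers": 1},
  {"dp": [0.01,-0.4,0],"angular": [0,0,0],"fingers": 1},
  {"dp": [0.02,-0.54,0],"angular": [0,0,0],"fingers": 1},
  {"dp": [0.02,-0.68,0],"angular": [0,0,0],"fingers": 1},
  {"dp": [0.02,-0.8,0],"angular": [0,0,0],"fingers": 1},
  {"dp": [0.02,-0.87,0],"angular": [0,0,0],"fingers": 1},
  {"dp": [0.02,-0.87,0],"angular": [0,0,0],"fingers": 1},
])

```text
time: 25.55
tool_pos: [563.6, 36.0, 169.7]
tcp_rot: [-180.0, -0.1, -12.3]
ft_force: [-0.4, 0.3, 0.1]
finger_gap: 0.0
grip_force: 0.0
```

Emit:
step_arm([
  {"dp": [-0.005,-0.006,0.03],"angular": [0,0,0],"fingers": 1},
  {"dp": [-0.01,-0.006,0.06],"angular": [0,0,0],"fingers": 1},
  {"dp": [-0.01,-0.006,0.09],"angular": [0,0,0],"fingers": 1},
  {"dp": [-0.01,-0.006,0.12],"angular": [0,0,0],"fingers": 1},
  {"dp": [-0.01,-0.006,0.14],"angular": [0,0,0],"fingers": 1},
  {"dp": [-0.01,-0.006,0.145],"angular": [0,0,0],"fingers": 1},
  {"dp": [-0.01,-0.006,0.145],"angular": [0,0,0],"fingers": 1},
  {"dp": [-0.01,-0.006,0.145],"angular": [0,0,0],"fingers": 1},
])

```text
time: 26.55
tool_pos: [561.7, 36.4, 139.6]
tcp_rot: [-180.0, -0.0, -12.4]
ft_force: [0.1, 0.2, 0.5]
finger_gap: -0.3
grip_force: 0.0
```

Emit:
step_arm([
  {"dp": [0,0,0.002],"angular": [0,0,0],"fingers": 1},
  {"dp": [0,0,0.004],"angular": [0,0,0],"fingers": 1},
  {"dp": [0,0,0.006],"angular": [0,0,0],"fingers": 1},
  {"dp": [0,0,0.008],"angular": [0,0,0],"fingers": 1},
  {"dp": [0,0,0.01],"angular": [0,0,0],"fingers": 1},
  {"dp": [0,0,0.01],"angular": [0,0,0],"fingers": 1},
  {"dp": [0,0,0.01],"angular": [0,0,0],"fingers": 1},
  {"dp": [0,0,0.01],"angular": [0,0,0],"fingers": 1},
])

```text
time: 27.55
tool_pos: [561.4, 36.4, 137.3]
tcp_rot: [180.0, 0.0, -12.4]
ft_force: [-0.8, -0.6, -0.3]
finger_gap: -0.4
grip_force: 0.0
```

Emit:
step_arm([
  {"dp": [0,0,0.001],"angular": [0,0,0],"fingers": 1},
  {"dp": [0,0,0.002],"angular": [0,0,0],"fingers": 1},
  {"dp": [0,0,0.003],"angular": [0,0,0],"fingers": 1},
  {"dp": [0,0,0.004],"angular": [0,0,0],"fingers": 1},
  {"dp": [0,0,0.005],"angular": [0,0,0],"fingers": 1},
  {"dp": [0,0,0.006],"angular": [0,0,0],"fingers": 1},
  {"dp": [0,0,0.006],"angular": [0,0,0],"fingers": 1},
  {"dp": [0,0,0.006],"angular": [0,0,0],"fingers": 1},
])

```text
time: 28.55
tool_pos: [561.4, 36.4, 136.1]
tcp_rot: [-180.0, 0.0, -12.4]
ft_force: [-0.3, 0.9, 0.3]
finger_gap: 0.0
grip_force: 0.0
```

Emit:
step_arm([
  {"dp": [0,0,0.001],"angular": [0,0,0],"fingers": 1},
  {"dp": [0,0,0.002],"angular": [0,0,0],"fingers": 1},
  {"dp": [0,0,0.003],"angular": [0,0,0],"fingers": 1},
  {"dp": [0,0,0.004],"angular": [0,0,0],"fingers": 1},
  {"dp": [0,0,0.005],"angular": [0,0,0],"fingers": 1},
  {"dp": [0,0,0.005],"angular": [0,0,0],"fingers": 1},
  {"dp": [0,0,0.005],"angular": [0,0,0],"fingers": 1},
  {"dp": [0,0,0.005],"angular": [0,0,0],"fingers": 1},
])

```text
time: 29.55
tool_pos: [561.4, 36.4, 135.1]
tcp_rot: [-180.0, 0.0, -12.4]
ft_force: [-0.4, -0.5, 0.0]
finger_gap: -0.1
grip_force: 0.0
```

Emit:
step_arm([
  {"dp": [0,0,0.001],"angular": [0,0,0],"fingers": 1},
  {"dp": [0,0,0.002],"angular": [0,0,0],"fingers": 1},
  {"dp": [0,0,0.003],"angular": [0,0,0],"fingers": 1},
  {"dp": [0,0,0.004],"angular": [0,0,0],"fingers": 1},
  {"dp": [0,0,0.005],"angular": [0,0,0],"fingers": 1},
  {"dp": [0,0,0.005],"angular": [0,0,0],"fingers": 1},
  {"dp": [0,0,0.005],"angular": [0,0,0],"fingers": 1},
  {"dp": [0,0,0.005],"angular": [0,0,0],"fingers": 1},
])

```text
time: 30.55
tool_pos: [561.4, 36.4, 134.1]
tcp_rot: [180.0, 0.0, -12.4]
ft_force: [1.1, 0.4, -0.3]
finger_gap: -0.1
grip_force: 0.0
```

Emit:
step_arm([
  {"dp": [0,0,0.001],"angular": [0,0,0],"fingers": 1},
  {"dp": [0,0,0.002],"angular": [0,0,0],"fingers": 1},
  {"dp": [0,0,0.003],"angular": [0,0,0],"fingers": 1},
  {"dp": [0,0,0.004],"angular": [0,0,0],"fingers": 1},
  {"dp": [0,0,0.004],"angular": [0,0,0],"fingers": 1},
  {"dp": [0,0,0.004],"angular": [0,0,0],"fingers": 1},
  {"dp": [0,0,0.004],"angular": [0,0,0],"fingers": 1},
  {"dp": [0,0,0.004],"angular": [0,0,0],"fingers": 1},
])

```text
time: 31.55
tool_pos: [561.5, 36.4, 133.3]
tcp_rot: [-180.0, -0.0, -12.4]
ft_force: [-0.1, 0.2, -0.5]
finger_gap: -0.2
grip_force: 0.0
```

Emit:
step_arm([
  {"dp": [0,0,0.001],"angular": [0,0,0],"fingers": 1},
  {"dp": [0,0,0.002],"angular": [0,0,0],"fingers": 1},
  {"dp": [0,0,0.003],"angular": [0,0,0],"fingers": 1},
  {"dp": [0,0,0.004],"angular": [0,0,0],"fingers": 1},
  {"dp": [0,0,0.004],"angular": [0,0,0],"fingers": 1},
  {"dp": [0,0,0.004],"angular": [0,0,0],"fingers": 1},
  {"dp": [0,0,0.004],"angular": [0,0,0],"fingers": 1},
  {"dp": [0,0,0.004],"angular": [0,0,0],"fingers": 1},
])

```text
time: 32.55
tool_pos: [561.4, 36.4, 132.5]
tcp_rot: [-180.0, 0.0, -12.4]
ft_force: [-1.0, -0.2, 0.6]
finger_gap: -0.2
grip_force: 0.0
```

Emit:
step_arm([
  {"dp": [0,0,0.001],"angular": [0,0,0],"fingers": 1},
  {"dp": [0,0,0.002],"angular": [0,0,0],"fingers": 1},
  {"dp": [0,0,0.003],"angular": [0,0,0],"fingers": 1},
  {"dp": [0,0,0.004],"angular": [0,0,0],"fingers": 1},
  {"dp": [0,0,0.004],"angular": [0,0,0],"fingers": 1},
  {"dp": [0,0,0.004],"angular": [0,0,0],"fingers": 1},
  {"dp": [0,0,0.004],"angular": [0,0,0],"fingers": 1},
  {"dp": [0,0,0.004],"angular": [0,0,0],"fingers": 1},
])

```text
time: 33.55
tool_pos: [561.5, 36.4, 131.7]
tcp_rot: [-180.0, 0.0, -12.4]
ft_force: [0.2, -1.2, 0.7]
finger_gap: 0.1
grip_force: 0.0
```

```bash
python3 - <<'E'
from h import *
im=snapshot('side');cv2.imwrite('pics/side4.png',im)
print(sense()['tool_pos'],proj('side',[[561.4,36.4,131.7],[561.4,37.5,119]]))
cv2.imwrite('pics/c6.png',cv2.resize(im[165:245,270:350],(600,600),interpolation=2))
E
```

```text
[561.43608934  36.40656368 131.68591378] [[308.32769085 198.64028027]
 [308.31845125 202.94710449]]
```

View pics/c6.png

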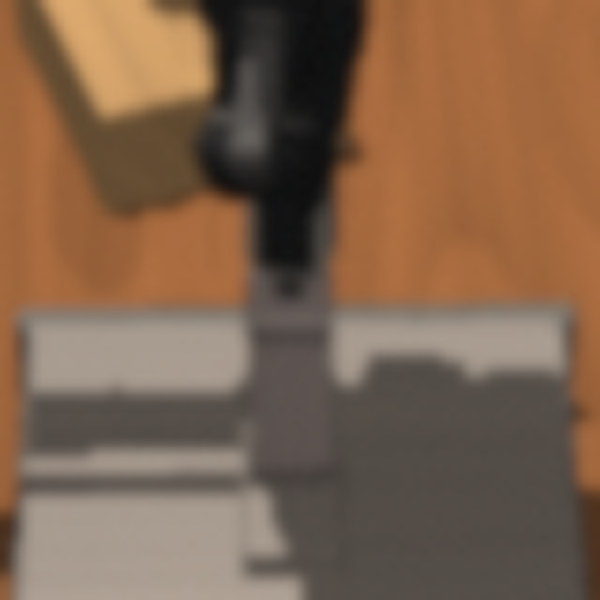

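The closed fingertips sit just above the button (tip at crop row ~268, stem visible at row 288); the gauge is upright. I'll keep going gently.

Emit:
step_arm([
  {"dp": [0,0,0.001],"angular": [0,0,0],"fingers": 1},
  {"dp": [0,0,0.002],"angular": [0,0,0],"fingers": 1},
  {"dp": [0,0,0.003],"angular": [0,0,0],"fingers": 1},
  {"dp": [0,0,0.003],"angular": [0,0,0],"fingers": 1},
  {"dp": [0,0,0.003],"angular": [0,0,0],"fingers": 1},
  {"dp": [0,0,0.003],"angular": [0,0,0],"fingers": 1},
  {"dp": [0,0,0.003],"angular": [0,0,0],"fingers": 1},
  {"dp": [0,0,0.003],"angular": [0,0,0],"fingers": 1},
])

```text
time: 34.6
tool_pos: [561.5, 36.4, 131.1]
tcp_rot: [-180.0, 0.0, -12.4]
ft_force: [0.4, 0.1, 0.5]
finger_gap: 0.2
grip_force: 0.0
```

Emit:
step_arm([
  {"dp": [0,0,0.001],"angular": [0,0,0],"fingers": 1},
  {"dp": [0,0,0.002],"angular": [0,0,0],"fingers": 1},
  {"dp": [0,0,0.003],"angular": [0,0,0],"fingers": 1},
  {"dp": [0,0,0.003],"angular": [0,0,0],"fingers": 1},
  {"dp": [0,0,0.003],"angular": [0,0,0],"fingers": 1},
  {"dp": [0,0,0.003],"angular": [0,0,0],"fingers": 1},
  {"dp": [0,0,0.003],"angular": [0,0,0],"fingers": 1},
  {"dp": [0,0,0.003],"angular": [0,0,0],"fingers": 1},
])

```text
time: 35.6
tool_pos: [561.4, 36.4, 130.5]
tcp_rot: [-180.0, 0.0, -12.4]
ft_force: [0.4, -0.7, -0.1]
finger_gap: 0.1
grip_force: 0.0
```

Emit:
step_arm([
  {"dp": [0,0,0.001],"angular": [0,0,0],"fingers": 1},
  {"dp": [0,0,0.002],"angular": [0,0,0],"fingers": 1},
  {"dp": [0,0,0.003],"angular": [0,0,0],"fingers": 1},
  {"dp": [0,0,0.004],"angular": [0,0,0],"fingers": 1},
  {"dp": [0,0,0.005],"angular": [0,0,0],"fingers": 1},
  {"dp": [0,0,0.005],"angular": [0,0,0],"fingers": 1},
  {"dp": [0,0,0.005],"angular": [0,0,0],"fingers": 1},
  {"dp": [0,0,0.005],"angular": [0,0,0],"fingers": 1},
])

```text
time: 36.6
tool_pos: [561.5, 36.4, 129.5]
tcp_rot: [-180.0, -0.0, -12.4]
ft_force: [0.2, -0.7, 0.7]
finger_gap: -0.1
grip_force: 0.0
```

```bash
python3 - <<'E'
from h import *
print(sense()['ft_force'],sense()['wrist_torque'],sense()['tool_pos'])
a=cv2.imread('pics/side2.png');im=snapshot('side');cv2.imwrite('pics/side5.png',im)
C=np.hstack([cv2.resize(i[185:235,285:335],(400,400),interpolation=2) for i in(a,im)])
cv2.imwrite('pics/c7.png',C)
E
```

```text
[ 0.24781135 -0.7328389   0.68494868] [ 0.0099371  -0.03636659 -0.01112018] [561.46640605  36.40380597 129.51918103]
```

View pics/c7.png

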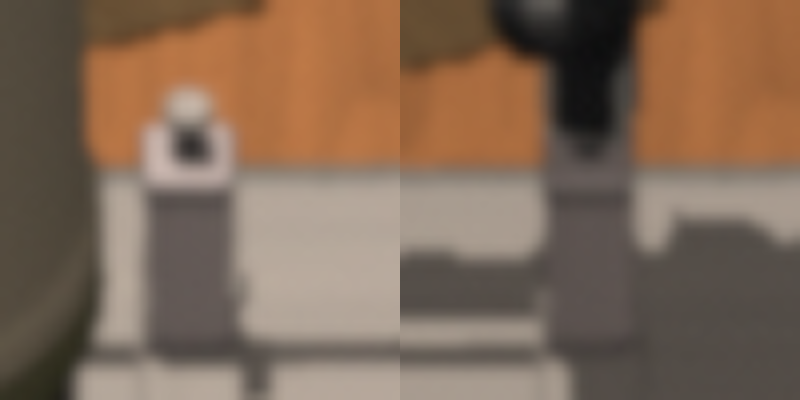

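Emit:
step_arm([
  {"dp": [0,0,-0.1],"angular": [0,0,0],"fingers": 1},
  {"dp": [0,0,-0.2],"angular": [0,0,0],"fingers": 1},
  {"dp": [0,0.1,-0.3],"angular": [0,0,0],"fingers": 1},
  {"dp": [0,0.25,-0.3],"angular": [0,0,0],"fingers": 1},
  {"dp": [0,0.4,-0.3],"angular": [0,0,0],"fingers": 0.5},
  {"dp": [0,0.55,-0.3],"angular": [0,0,0],"fingers": 0},
  {"dp": [0,0.7,-0.3],"angular": [0,0,0],"fingers": 0},
  {"dp": [0,0.85,-0.3],"angular": [0,0,0],"fingers": 0},
])

```text
time: 37.65
tool_pos: [524.6, -131.8, 191.3]
tcp_rot: [180.0, -0.1, -12.4]
ft_force: [0.9, -0.2, -0.4]
finger_gap: 72.4
grip_force: 0.0
```

Emit:
step_arm([
  {"dp": [-0.005,0.15,0],"angular": [0,0,0],"fingers": 0},
  {"dp": [-0.01,0.3,0],"angular": [0,0,0],"fingers": 0},
  {"dp": [-0.02,0.45,0.1],"angular": [0,0,0],"fingers": 0},
  {"dp": [-0.03,0.6,0.2],"angular": [0,0,0],"fingers": 0},
  {"dp": [-0.03,0.75,0.3],"angular": [0,0,0],"fingers": 0},
  {"dp": [-0.03,0.895,0.38],"angular": [0,0,0],"fingers": 0},
  {"dp": [-0.03,0.895,0.4],"angular": [0,0,0],"fingers": 0},
  {"dp": [-0.03,0.895,0.4],"angular": [0,0,0],"fingers": 0},
])

```text
time: 38.65
tool_pos: [480.4, -303.4, 110.3]
tcp_rot: [-180.0, -0.0, -12.5]
ft_force: [0.2, 0.8, 0.7]
finger_gap: 85.5
grip_force: 0.0
```

```bash
cat > fit.py <<'E'
from h import *
from scipy.optimize import least_squares
im=snapshot('side');cv2.imwrite('pics/side6.png',im);print(sense()['tool_pos'],sense()['time'])
S=8
def poly(M,pts,x0,y0): cv2.fillPoly(M,[np.round(((pts-[x0,y0]+.5)*S-.5)*16).astype(np.int32)],255,shift=4)
a=np.linspace(0,2*np.pi,40)
def circ(X,z,r): return np.c_[X[0]+r*np.cos(a),X[1]+r*np.sin(a),np.full(40,z)]
def model(img,X,z0,yaw,win,h,dx,dy,r,tb,rs,sg):
    x0,y0,w,hh=win; pad=4; x0-=pad;y0-=pad;W=w+2*pad;H=hh+2*pad
    c,s=np.cos(yaw),np.sin(yaw)
    B=lambda z:np.array([[X[0]+c*p-s*q,X[1]+s*p+c*q,z] for p,q in((-11,-11),(11,-11),(11,11),(-11,11))])
    P=lambda Q:proj('side',Q)+[dx,dy]
    hull=lambda Q:cv2.convexHull(P(Q).astype(np.float32)).reshape(-1,2)
    regs=[hull(np.r_[B(z0),B(z0-64)]),hull(B(z0)),hull(np.r_[circ(X,z0,rs),circ(X,z0+h-tb,rs)]),hull(np.r_[circ(X,z0+h,r),circ(X,z0+h-tb,r)]),hull(circ(X,z0+h,r))]
    L=np.zeros((H*S,W*S),np.uint8); 
    masks=[]
    for g in regs:
        M=np.zeros_like(L);poly(M,g,x0,y0);masks.append(M)
        for k in range(len(masks)-1): masks[k][M>0]=0
    bg=np.full_like(L,255)
    for M in masks: bg[M>0]=0
    f=lambda M:cv2.GaussianBlur(cv2.resize(M.astype(np.float32)/255,(W,H),interpolation=cv2.INTER_AREA),(0,0),sg)[pad:-pad,pad:-pad].ravel()
    cols=[f(M) for M in masks]; b=f(bg); v,u=np.mgrid[:hh,:w]; u=(u.ravel()-w/2)/w;v=(v.ravel()-hh/2)/hh
    A=np.array(cols+[b,b*u,b*v]).T
    y=img[win[1]:win[1]+hh,win[0]:win[0]+w].mean(2).ravel()
    k,*_=np.linalg.lstsq(A,y,rcond=None)
    return A@k-y,k
i0=cv2.imread('pics/side0.png').astype(float);i2=cv2.imread('pics/side2.png').astype(float)
F0=lambda p:model(i0,[537.5,247.5],114,np.radians(17.3),(286,131,14,16),6,p[0],p[1],p[5],p[6],p[7],p[8])
F2=lambda p,i:model(i,[561.4,37.5],119,np.radians(-2.2),(302,191,13,20),p[4],p[2],p[3],p[5],p[6],p[7],p[8])
for img,nm in((i2,'2'),(im.astype(float),'6')):
  for both in(1,0):
    best=None
    for h in(13,15,17):
      g=lambda p:np.r_[both*F0(p)[0],F2(p,img)[0]]
      R=least_squares(g,[.5,.5,0,1,h,5,3,2.5,.8],bounds=([-3,-3,-3,-2,8,3,1,1,.5],[3,3,3,3,22,8,7.9 if not both else 5.5,6,1.6]),diff_step=.02,x_scale=[1,1,1,1,2,1,1,1,.3])
      if best is None or R.cost<best.cost: best=R
    print(nm,both,best.x.round(2),'rms',np.sqrt(np.mean(best.fun**2)).round(2),'depth',28-best.x[4],F2(best.x,img)[1].round())
E
python3 fit.py
```

```text
[ 480.81826687 -303.17550505  110.64763165] 38.7
2 1 [-7.000e-02  4.100e-01 -1.000e-02  1.020e+00  1.647e+01  5.470e+00
  3.460e+00  2.590e+00  1.080e+00] rms 7.36 depth 11.532198966643392 [ 81. 172.  -8.  87. 189. 125.  -2.  11.]Traceback (most recent call last):
  File "fit.py", line 36, in <module>
    R=least_squares(g,[.5,.5,0,1,h,5,3,2.5,.8],bounds=([-3,-3,-3,-2,8,3,1,1,.5],[3,3,3,3,22,8,7.9 if not both else 5.5,6,1.6]),diff_step=.02,x_scale=[1,1,1,1,2,1,1,1,.3])
    return func(*args, **kwargs)
    result = trf(vector_fun.fun, vector_fun.jac, x0, f0, J0, lb, ub, ftol, xtol,
                 gtol, max_nfev, x_scale, loss_function, tr_solver,
                 tr_options.copy(), verbose, callback=callback_wrapped)
    return trf_bounds(
        fun, jac, x0, f0, J0, lb, ub, ftol, xtol, gtol, max_nfev, x_scale,
        loss_function, tr_solver, tr_options, verbose, callback=callback)
    J = jac(x)
    self._update_jac()
    ~~~~~~~~~~~~~~~~^^
    self.J = self.jac_wrapped(xp_copy(self.x), f0=self.f)
             ~~~~~~~~~~~~~~~~^^^^^^^^^^^^^^^^^^^^^^^^^^^^
    J, dct = approx_der
[... 1392 characters left out ...]
tb,r)]),hull(circ(X,z0+h,r))]
                                                                                                                                              ~~~~^^^^^^^^^^^^^^^^
  File "fit.py", line 13, in <lambda>
    hull=lambda Q:cv2.convexHull(P(Q).astype(np.float32)).reshape(-1,2)
                                 ~^^^
  File "fit.py", line 12, in <lambda>
    P=lambda Q:proj('side',Q)+[dx,dy]
               ~~~~^^^^^^^^^^
  File "h.py", line 7, in proj
    f,cx,cy,R,t,_=cam(n); c=np.atleast_2d(X)@R.T+t
                  ~~~^^^
  File "h.py", line 4, in cam
    p=camera_params(n); f=240/np.tan(np.radians(p['vfov'])/2)
ValueError: time passes only in moves, steps and waits
```

Emit:
step_arm([
  {"dp": [0,0,0.1],"angular": [0,0,0],"fingers": 0},
  {"dp": [0,0,0.2],"angular": [0,0,0],"fingers": 0},
  {"dp": [0,0,0.3],"angular": [0,0,0],"fingers": 0},
  {"dp": [0,0,0.38],"angular": [0,0,0],"fingers": 0},
  {"dp": [0,0,0.42],"angular": [0,0,0],"fingers": 0},
  {"dp": [0,0,0.42],"angular": [0,0,0],"fingers": 0.3},
  {"dp": [0,0,0.42],"angular": [0,0,0],"fingers": 0.7},
  {"dp": [0,0,0.42],"angular": [0,0,0],"fingers": 1},
])

```text
time: 39.7
tool_pos: [481.1, -303.6, 26.4]
tcp_rot: [180.0, -0.1, -12.4]
ft_force: [0.3, -0.1, -0.3]
finger_gap: 32.0
grip_force: 0.0
```

Emit:
step_arm([
  {"dp": [0,0,0],"angular": [0,0,0],"fingers": 1},
  {"dp": [0,0,0],"angular": [0,0,0],"fingers": 1},
  {"dp": [0,0,0],"angular": [0,0,0],"fingers": 1},
  {"dp": [0,0,0],"angular": [0,0,0],"fingers": 1},
  {"dp": [0,0,0],"angular": [0,0,0],"fingers": 1},
  {"dp": [0,0,0],"angular": [0,0,0],"fingers": 1},
  {"dp": [0,0,0],"angular": [0,0,0],"fingers": 1},
  {"dp": [0,0,0],"angular": [0,0,0],"fingers": 1},
])

```text
time: 40.7
tool_pos: [481.0, -303.5, 26.3]
tcp_rot: [180.0, -0.1, -12.4]
ft_force: [-1.3, 0.3, 6.3]
finger_gap: 19.6
grip_force: 25.6
```

```bash
sed -i 's/^def cam/from functools import lru_cache\n@lru_cache\ndef cam/' h.py; sed -i "s/^im=snapshot.*/im=cv2.imread('pics\/side6.png')/" fit.py; timeout 300 python3 fit.py
python3 - <<'E'
from h import *
# tally silver corners by mask fit in the initial top picture
im=cv2.imread('pics/top0.png');hsv=cv2.cvtColor(im,cv2.COLOR_BGR2HSV)[246:292,366:452]
m=((hsv[...,1]<60)).astype(np.uint8)
c=max(cv2.findContours(m,0,2)[0],key=cv2.contourArea)
b=cv2.boxPoints(cv2.minAreaRect(c))+[366,246]
P=np.array([back('top',p,14) for p in b]);print(b.round(1).tolist(),P.mean(0),np.linalg.norm(np.diff(P,axis=0),axis=1))
e=np.diff(P,axis=0);print(np.degrees(np.arctan2(e[:,1],e[:,0])))
E
```

```text
2 1 [-7.000e-02  4.100e-01 -1.000e-02  1.020e+00  1.647e+01  5.470e+00
  3.460e+00  2.590e+00  1.080e+00] rms 7.36 depth 11.532198966643392 [ 81. 172.  -8.  87. 189. 125.  -2.  11.]
2 0 [ 0.5   0.5   0.    0.99 16.59  5.56  5.1   2.87  1.06] rms 5.24 depth 11.407225886095713 [ 81. 174.  -2.  88. 187. 125.  -2.  10.]
6 1 [ 0.47  0.56  0.02  1.26 13.21  5.37  3.27  2.17  1.13] rms 11.84 depth 14.791696468580103 [ 76. 169. -19.  -1. 138. 108.  43.  74.]
6 0 [ 0.5   0.5   0.    1.33 13.97  4.74  2.84  2.56  0.91] rms 10.01 depth 14.029985862713461 [ 80. 163.  25.  27. 139. 110.  43.  79.]
[[372.7, 269.9], [376.4, 254.1], [444.3, 269.6], [440.7, 285.4]] [ 491.55868851 -246.47361297   14.        ] [ 40.459554   170.83335676  40.30882135]
[ -14.12964269 -103.0853066   164.47425076]
```

```bash
python3 - <<'E'
from h import *
a=cv2.imread('pics/side2.png');b=cv2.imread('pics/side6.png')
C=np.hstack([cv2.resize(i[185:250,280:330],(400,520),interpolation=2) for i in(a,b)])
cv2.imwrite('pics/c8.png',C)
print(b[192:212,302:316].mean(2).round().astype(int))
E
```

```text
[[ 70  69  70  72  76  79  79  78  76  72  67  71  85 101]
 [ 70  69  70  72  77  79  79  77  74  70  72  85 101 112]
 [ 69  69  70  74  77  80  78  77  74  74  84 101 112 117]
 [ 69  68  71  74  79  79  78  77  80  89 101 113 118 117]
 [ 68  69  73  76  79  78  81  89 103 113 118 121 119 117]
 [ 67  70  75  77  78  82  95 118 132 135 129 124 120 117]
 [ 69  72  76  77  80  91 117 143 149 142 131 125 120 117]
 [ 69  74  78  79  83 101 128 145 143 136 133 128 121 118]
 [ 73  77  82  88  90  98 113 122 126 139 147 140 126 120]
 [ 77  84 100 112 104  88  84  92 114 146 162 151 131 121]
 [ 89 110 132 140 117  81  61  67  97 137 162 156 133 120]
 [110 141 163 161 125  79  54  58  84 126 159 156 133 120]
 [126 159 179 173 140  98  75  74  90 126 159 156 132 119]
 [132 162 182 182 163 136 122 119 125 143 163 157 132 120]
 [135 161 180 184 178 167 160 159 160 165 170 157 135 128]
 [138 150 163 167 167 164 163 163 163 163 160 147 138 141]
 [140 129 129 130 131 131 131 131 131 131 127 125 137 152]
 [143 113  96  92  93  94  95  95  95  95  95 107 136 157]
 [146 113  87  82  82  82  83  83  83  83  85 102 134 158]
 [151 119  93  87  87  88  87  88  88  88  91 105 136 157]]
```

View pics/c8.png

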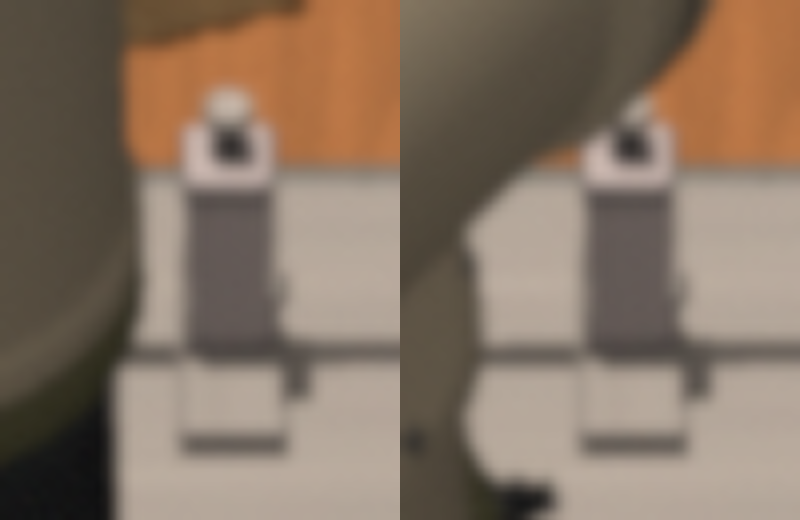

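Left and right match wherever the arm doesn't hide the button, so the gauge is unchanged: depth ≈ 11.5 mm, travel ≈ 57 mm. I'll slide the marker.

Emit:
step_arm([
  {"dp": [0,-0.03,0],"angular": [0,0,0],"fingers": 1},
  {"dp": [0,-0.07,0],"angular": [0,0,0],"fingers": 1},
  {"dp": [0,-0.12,0],"angular": [0,0,0],"fingers": 1},
  {"dp": [0,-0.17,0],"angular": [0,0,0],"fingers": 1},
  {"dp": [0,-0.22,0],"angular": [0,0,0],"fingers": 1},
  {"dp": [0,-0.26,0],"angular": [0,0,0],"fingers": 1},
  {"dp": [0,-0.275,0],"angular": [0,0,0],"fingers": 1},
  {"dp": [0,-0.275,0],"angular": [0,0,0],"fingers": 1},
])

```text
time: 41.7
tool_pos: [493.6, -249.2, 26.3]
tcp_rot: [180.0, -0.1, -12.4]
ft_force: [2.4, -0.1, 6.7]
finger_gap: 19.7
grip_force: 25.7
```

Emit:
step_arm([
  {"dp": [0,0,0],"angular": [0,0,0],"fingers": 1},
  {"dp": [0,0,0],"angular": [0,0,0],"fingers": 0.6},
  {"dp": [0,0,0],"angular": [0,0,0],"fingers": 0.2},
  {"dp": [0,0,0],"angular": [0,0,0],"fingers": 0},
  {"dp": [0,0,0],"angular": [0,0,0],"fingers": 0},
  {"dp": [0,0,0],"angular": [0,0,0],"fingers": 0},
  {"dp": [0,0,-0.1],"angular": [0,0,0],"fingers": 0},
  {"dp": [0,0,-0.25],"angular": [0,0,0],"fingers": 0},
])

```text
time: 42.7
tool_pos: [491.8, -249.1, 76.3]
tcp_rot: [-180.0, 0.1, -12.4]
ft_force: [0.7, -0.1, 0.2]
finger_gap: 85.8
grip_force: 0.0
```

Emit:
step_arm([
  {"dp": [0,0,-0.2],"angular": [0,0,0],"fingers": 0},
  {"dp": [0,0.05,-0.4],"angular": [0,0,0],"fingers": 0},
  {"dp": [-0.1,0.2,-0.6],"angular": [0,0,0],"fingers": 0},
  {"dp": [-0.2,0.4,-0.7],"angular": [0,0,0],"fingers": 0},
  {"dp": [-0.3,0.6,-0.7],"angular": [0,0,0],"fingers": 0},
  {"dp": [-0.4,0.8,-0.7],"angular": [0,0,0],"fingers": 0},
  {"dp": [-0.5,1,-0.7],"angular": [0,0,0],"fingers": 0},
  {"dp": [-0.5,1,-0.7],"angular": [0,0,0],"fingers": 0},
])

```text
time: 43.7
tool_pos: [349.8, -425.5, 217.2]
tcp_rot: [179.9, -0.0, -12.6]
ft_force: [-0.6, 0.3, -0.4]
finger_gap: 85.5
grip_force: 0.0
```

```bash
python3 - <<'E'
from h import *
s=sense();print(s['tool_pos'],s['ft_force'],s['time'])
im=snapshot('top');cv2.imwrite('pics/top7.png',im);sd=snapshot('side');cv2.imwrite('pics/side7.png',sd)
C=np.zeros((600,800,3),np.uint8)
C[:300]=cv2.resize(im[248:290,366:450],(800,300),interpolation=2)[:300]  # not square; see scale
C[300:,:350]=cv2.resize(sd[310:420,245:315],(350,300),interpolation=2)
C[300:,400:]=cv2.resize(sd[180:260,270:350],(400,300),interpolation=2)
cv2.imwrite('pics/c9.png',C)
for n in('side','top'):
  for l,z in(('tally_top',54.5),('tally_base',0),('gauge_mid',87)):
    for d in pinpoint(n,l)[:2]: print(n,l,np.round(d['at'],1),round(d['conf'],2),back(n,d['at'],z).round(1))
E
```

```text
[ 349.76475358 -425.50333749  217.17572134] [-0.64078472  0.3368813  -0.39045469] 43.7
side tally_top [275.5 351.4] 0.71 [ 491.2 -246.5   54.5]
side tally_top [372.7 220.9] 0.69 [693.8  43.3  54.5]
side tally_base [277.6 367.6] 0.82 [ 492.2 -247.3    0. ]
side tally_base [183.8 412.1] 0.75 [ 337.4 -318.4    0. ]
side gauge_mid [308.1 218.3] 0.77 [560.3  26.9  87. ]
side gauge_mid [296.6 121. ] 0.69 [549.9 347.8  87. ]
top tally_top [473.2 344.8] 0.5 [ 311.9 -382.1   54.5]
top tally_top [413.5 270.2] 0.47 [ 485.6 -250.2   54.5]
top tally_base [440.  335.3] 0.75 [ 333.  -320.4    0. ]
top tally_base [291.6 236.2] 0.68 [577.9  41.7   0. ]
top gauge_mid [141.6 245.2] 0.76 [540.2 387.3  87. ]
top gauge_mid [291.2 236. ] 0.56 [562.1  40.   87. ]
```

View pics/c9.png

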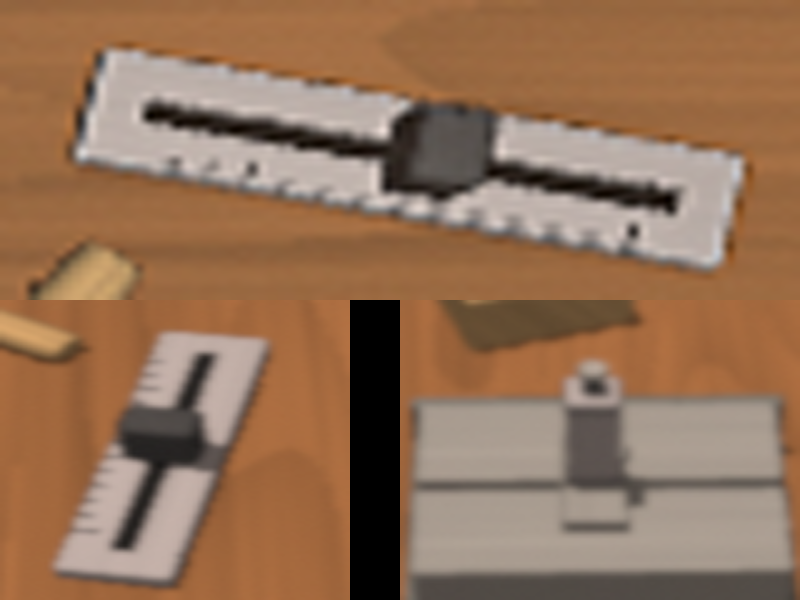

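Top crop: the long ticks at travel 100 and 0 are at (252,170) and (633,232), and the marker sits near mid-track. The gauge is upright on the bed. I'll compute travel from the ticks.

```bash
python3 - <<'E'
from h import *
f=lambda x,y,z:back('top',[366+(x+.5)/9.524-.5,248+(y+.5)/7.143-.5],z)[:2]
a,b=f(252,170,14.3),f(633,232,14.3);d=(a-b)/np.linalg.norm(a-b);print(a,b,np.linalg.norm(a-b),np.degrees(np.arctan2(d[1],d[0])))
for n,p in(('tcp',[493.6,-249.2]),('tcp up',[491.8,-249.1]),('side',[491.2,-246.5]),('top',[485.6,-250.2]),('topface',f(452,143,54.5))): print(n,p,(np.array(p)-b)@d)
# side camera ticks: travel 0 and the 3 upper ones
g=lambda x,y:back('side',[245+(x+.5)/5-.5,310+(y-300+.5)/2.727-.5],14.3)[:2]
A,B=g(150,388),g(84,531);print('side ticks',A,B,np.linalg.norm(A-B),(np.array([493.6,-249.2])-B)@((A-B)/np.linalg.norm(A-B)))
E
```

```text
[ 487.45935878 -205.83824636] [ 466.09244217 -303.35292809] 99.82814371927414 77.6409635233879
tcp [493.6, -249.2] 58.785599163956505
tcp up [491.8, -249.1] 58.498015115504494
side [491.2, -246.5] 60.90933935302074
top [485.6, -250.2] 56.09647759373679
topface [ 491.85829743 -249.24864906] 58.36528872425128
side ticks [ 488.13168017 -204.38509122] [ 465.25465601 -302.14653986] 100.40248540403454 58.012384186942505
```

```bash
python3 -c "
from bench import *
print(hand_in())"
```

```text
the job is handed in; nothing more can be done
None
```

The job is handed in: the gauge stands released and upright on the bed with its probe in the slot, I read the depth as about 11.5 mm (from the button in the side camera, probably good to about 1 mm), and the tally marker is at about 58 mm of travel; no verdict came back.

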